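# Set the swaging press and present the tube in its jaws

### The arm

A 6-joint arm with a two-finger parallel gripper is mounted at the origin on the work surface. World frame = base frame: x ahead of the robot, y to its left, z up, the work surface at z = 0. Lengths are in m, angles in rad, forces in N, time in s.
With the tool pointing down it reaches from about 0.2 to 0.875 m from the base axis. Payload 3.4 kg.
Tool frame: the origin (TCP) lies between the finger pads; the fingertips stand bot.tcp_to_tips ahead of it and the grasp point (between the pads) lies 5 mm behind it (bot.tcp_to_tips is the distance from the TCP to the fingertips, in m); x points along the fingers, z is the direction in which the jaws open and shut, and the axes are right-handed (so a half turn about x gives the same grasp; the last joint's range is limited). The gripper opens to 94 mm and grips with 3 to 60 N. Pads are 16 mm wide; open, the fingers measure 119 mm over their backs; the gripper's body (75 mm by 177 mm) begins 78 mm behind the grasp point.
Start: joints at [1.145, 0.276, 1.505, -0, 1.361, -0.121], TCP at [0.173, 0.549, 0.219] pointing down, gripper open.
Joint ranges: [-2.89, 2.89], [-0.75, 2.08], [0.22, 2.7], [-1.18, 4.32], [0.11, 2.71], [-2.7, 2.7]. Speed limits (rad/s): [2.57, 2.57, 3.14, 3.14, 3.14, 3.14].

### API

Orientations are given as [roll, pitch, yaw] about the fixed x, y, z axes, in that order (R = Rz(yaw) Ry(pitch) Rx(roll)).
In Python, from bench import bot gives the robot as it stands.
- The arm moves only by the tool servo_tool, never from a script. Its argument "rows" is one flat list of numbers, 7 for each row, row after row: the shift along the tool's x, y, z in m, then the turn, a rotation vector about the tool's x, y, z in degrees, then the opening in per cent of the stroke, from 0 (shut) to 100 (fully open). In form: [x, y, z, rx, ry, rz, gripper, x, y, z, rx, ry, rz, gripper, ...]. A call has 1 to 8 rows; each row shifts and turns the pose as measured when the row begins, along the tool's axes as they then stand; what a row does not reach is not made up. A row lasts 1/10 s, in which the tool goes at most 50 mm and 8.59 degrees, less where a joint would pass 70% of its speed; a pose out of reach is approached as far as the arm can. A call is refused whole if a number of a shift passes 0.05 or a number of a turn 8.59, either way. A call with a gripper value outside its range is refused whole. The fingers move at their own pace and stop on an object; "newtons" is the grip in N (left out, the last holds). Time passes only in rows, so rows that do not move let the fingers close. It gives the time, the measured TCP pose, the force and the opening at its end, in the units of the state.
- bot.sense(): the state, without advancing time (a new reading comes with each control period).
- bot.camera(name): name is "scene" or "top" or "wrist"; returns a dict with "image" (400x640x3 uint8, red, green, blue), "mtx" (3x3 intrinsics, pixels), "rvec" (rotation vector, rad) and "tvec" (3), from world to camera coordinates, as OpenCV has them; the wrist camera has in their place "tool_from_camera" (4x4, takes a point from camera to tool coordinates, whose origin is the TCP and whose axes are the tool frame's). Camera axes: x right, y down, z forward; pixel columns grow to the right and rows downward; lengths in m; the calibration is good to about 2 mm. The wrist camera is an equidistant fisheye: a pixel r from the principal point sees the ray r / f radians off the axis. A picture is of the moment at which its call begins: read the wrist's pose just before it. There is no depth.
- bot.sign_off(): hands the job in, once; it reports no verdict.
The state is a dict: "time_s": time; "qpos": joint angles; "joint_velocities": joint speeds; "effort": joint torques, N m; "position": TCP position; "eef_rot": TCP orientation; "wrist_force": force on the tool from outside, world axes, zero at the start; "moment": the same for the moment, N m; "gripper_width": finger opening in m.
Only numpy, scipy, OpenCV 4.12 (cv2) and the standard library are available. Lean on these libraries where they do the work, as an engineer would, in place of code of your own. Each camera call takes 0.05 s, during which the arm holds its last target.

### The job

Get the bench swaging press ready for a stroke: turn the dial on its console until the white pointer line is on the yellow index mark and let go of it. Then take the steel tube by its middle (the red band), lift it clear of the V-stand and, keeping it level, bring its brass sleeve into the open jaws from the bolted-face side: sleeve wholly between the jaws, centred in the opening to within a centimetre and in line with it, touching nothing of the press. Finish while holding it there, still and level, in the gripper (do not let go), and do not disturb the snips, hex key or parts bin.

Things in the scene. Friction and masses are not known exactly. Their poses are not given: they have to be found in the camera images.
- press: Fixed teal swaging press on a dark foot; origin on the bench under its ring head. z up, y along the jaw opening: the tube enters at the bolted steel face on the +y side, towards -y. Head 170 mm across, +y face 54 mm from the origin, top 240 mm up. Pump and motor behind (-y). Grey dial console, 110 (x) by 125 (y) mm, top 70 mm up, centred 190 mm from the origin on its -x side (towards the robot).
- jaw_centre (a point): Centre of the jaw opening, 155 mm above the bench, on the axis and half-way along the jaws. Axes as the press. Eight steel jaws leave a round opening 60 mm across; they are 60 mm long along the axis (30 mm either side of this point).
- dial (a joint): Angle (rad) of the dial's pointer knob about the vertical, growing clockwise seen from above, range 0 to 2.8. At 0 the white line points along the press's +y; at 1.571 it points along the press's +x (towards the head), straight at the yellow index mark. It stays where it is left; friction about 0.04 N m.
- dial_grip (a point): On the dial's axis, 95 mm above the bench: where to pinch its black grip bar. The bar is 44 mm long, 14 mm thick and 30 mm high (75 to 105 mm above the bench) on a 46 mm round skirt whose top is 75 mm above the bench. The bar lies along this point's y axis, its +y being the white-line end, and turns with the dial.
- tube_mid (a point): Middle (and nearly the centre of mass) of the straight steel tube, on its axis, marked by a red band 16 mm wide; at the start 70 mm above the bench. Tube 20 mm in diameter, 370 mm long, about 0.36 kg; this point's x axis runs along the tube towards the brass sleeve. The other end carries a dark hexagon nut 37 mm across corners.
- sleeve (a point): Centre of the brass sleeve on the tube's end, on the tube's axis, 170 mm from tube_mid along its x. The sleeve is 28 mm in diameter and 30 mm long; the tube's end is flush with its outer end.
- v_stand: Fixed blue V-stand for the tube, origin on the bench under its middle, x along the tube. Dark base 200 by 90 mm, 8 mm thick; two V uprights 85 mm either side of the middle, 16 mm thick along x, 54 mm across, tops 78 mm above the bench. The tube lies in the Vs with its middle near the stand's middle.
- snips: Loose snips with red loop handles, 155 by 70 mm, 10 mm high, lying on the bench; origin about the middle, on the bench. Leave alone.
- hex_key: Loose L-shaped hex key, 108 by 40 mm, 8 mm high; origin on the bench at the middle of the long leg. Leave alone.
- bin: Loose blue open parts bin with brass fittings, 130 by 160 by 60 mm high; origin on the bench under its middle. Leave alone.

How it is judged:
By the outcome, as a careful person would: the job done as asked, in the order asked, and still so for the second after the job is handed in, while the arm keeps its last pose, push and grip.
It also fails if it takes over 54 s, if anything falls off the work surface, if the arm or the gripper's body presses on something with over 40 N, if the wrist force passes 120 N, or if a joint passes its speed limit or range.

## Working session

There is one attempt and no reset: what is moved stays moved. The work goes in short steps, Python scripts to look and compute and a tool call to move; the robot and the scene stay as the last step left them, time stands still between calls to the robot, and variables do not carry over. Pictures are saved under pics/ and viewed, and the job is handed in when it is done.

Besides the shell and the picture viewer there is one more tool, called as name(argument=value, ...) on one line, values as JSON. servo_tool: Moves the arm, as the interface text tells. Its arguments: {"type":"object","properties":{"rows":{"type":"array","items":{"type":"number"}},"newtons":{"type":"number"}},"required":["rows"]}

```bash
ls; mkdir -p pics; python3 - <<'E'
from bench import bot
import cv2,pickle
print(bot.sense(), bot.tcp_to_tips)
for n in ["scene","top","wrist"]:
    c=bot.camera(n); cv2.imwrite(f"pics/{n}0.png",c["image"][:,:,::-1]); pickle.dump(c,open(f"{n}0.pkl","wb"))
    print(n,{k:v for k,v in c.items() if k!="image"})
E
```

```text
pics
{'time_s': 0.0, 'qpos': array([ 1.14502442e+00,  2.76570527e-01,  1.50608509e+00,  2.80258517e-05,
        1.36067301e+00, -1.21013978e-01]), 'joint_velocities': array([1.04628298e-04, 9.82436861e-06, 1.26891811e-03, 9.20521677e-04,
       1.09400595e-03, 1.37753116e-03]), 'effort': array([-5.31930909e-04, -4.04586124e+01, -2.37230319e+01,  7.01763737e-02,
        3.45035701e-02, -1.49140019e-04]), 'position': array([0.17232403, 0.54802952, 0.21863781]), 'eef_rot': array([ 3.00479672,  1.56906014, -2.01235605]), 'wrist_force': array([ 0.16706121, -0.16522628,  0.48336135]), 'moment': array([ 0.00808513, -0.04221761, -0.03198815]), 'gripper_width': 0.09402374364473899} 0.014
scene {'mtx': array([[415.49625521,   0.        , 321.82922314],
       [  0.        , 415.49625521, 194.58532889],
       [  0.        ,   0.        ,   1.        ]]), 'rvec': array([ 1.29875174,  2.11517154, -1.04246605]), 'tvec': array([ 0.28132323, -0.2215685 ,  1.32195196])}
top {'mtx': array([[411.18836814,   0.        , 315.41646213],
       [  0.        , 411.18836814, 203.3157036 ],
       [  0.        ,   0.        ,   1.        ]]), 'rvec': array([ 2.03303241, -2.15354038,  0.27462097]), 'tvec': array([-0.00872838,  0.58899367,  0.83334012])}
wrist {'mtx': array([[309.70691629,   0.        , 321.14956907],
       [  0.        , 309.70691629, 197.84655943],
       [  0.        ,   0.        ,   1.        ]]), 'tool_from_camera': array([[ 1.60880703e-04, -2.48596248e-01,  9.68607185e-01,
        -1.65279232e-01],
       [ 9.18427452e-04, -9.68606753e-01, -2.48596290e-01,
         7.21120771e-02],
       [ 9.99999565e-01,  9.29589775e-04,  7.24874832e-05,
        -9.36426009e-04],
       [ 0.00000000e+00,  0.00000000e+00,  0.00000000e+00,
         1.00000000e+00]])}
```

View pics/scene0.png

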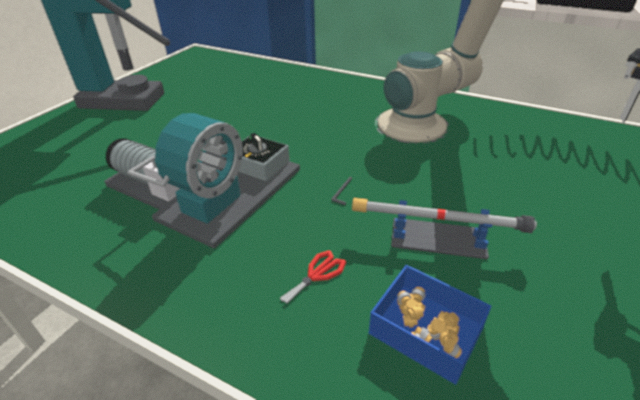

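View pics/top0.png

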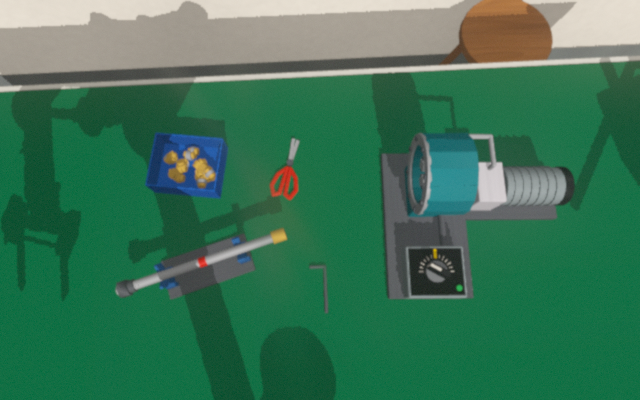

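View pics/wrist0.png

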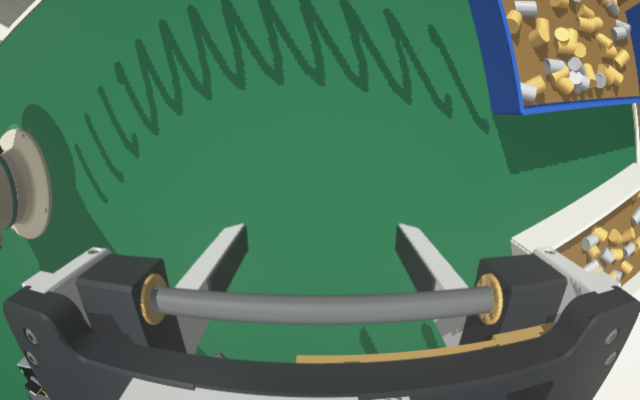

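The scene picture shows the tube on its stand with the sleeve at about (360,205), and the press on the left. In the top picture the red band is near (202,262), the sleeve near (279,236) and the dial near (436,269), with its index at (434,253). The wrist picture shows bare bench and part of the bin. I'll enlarge crops next.

```bash
cat > h.py <<'E'
import numpy as np,cv2,pickle
from scipy.spatial.transform import Rotation as R
def ld(n): return pickle.load(open(n,"rb"))
def bp(c,u,v,z):
    Rm=cv2.Rodrigues(c["rvec"])[0]; t=c["tvec"]
    d=Rm.T@np.linalg.inv(c["mtx"])@np.array([u,v,1.]); o=-Rm.T@t
    return o+d*(z-o[2])/d[2]
def pj(c,P):
    return cv2.projectPoints(np.atleast_2d(np.array(P,float)),c["rvec"],c["tvec"],c["mtx"],None)[0][:,0]
def crop(c,x0,y0,w,h,s,fn):
    im=c["image"][y0:y0+h,x0:x0+w,::-1]
    cv2.imwrite(fn,cv2.resize(im,None,fx=s,fy=s,interpolation=cv2.INTER_CUBIC))
E
python3 - <<'E'
from h import *
c=ld("top0.pkl")
crop(c,100,210,200,100,4,"pics/c1.png"); crop(c,380,120,120,190,3,"pics/c2.png"); crop(c,400,240,72,62,8,"pics/c3.png")
c=ld("scene0.pkl"); crop(c,100,100,200,150,4,"pics/c4.png");crop(c,330,180,220,90,3.6,"pics/c5.png")
E
```

```text
(no output)
```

View pics/c1.png

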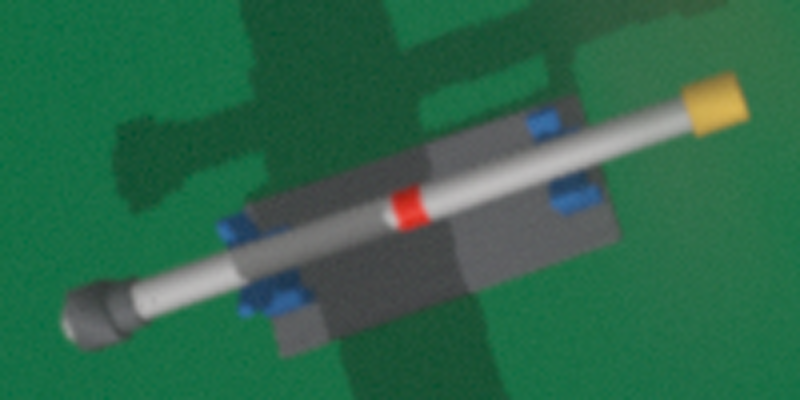

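View pics/c2.png

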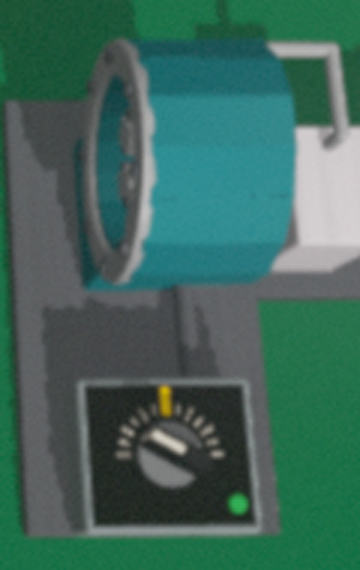

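View pics/c3.png

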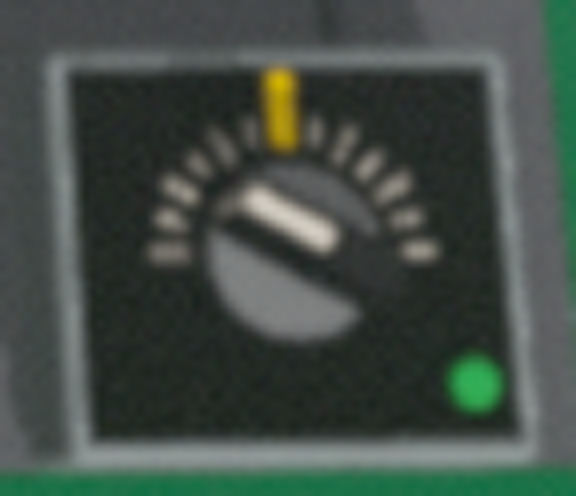

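View pics/c4.png

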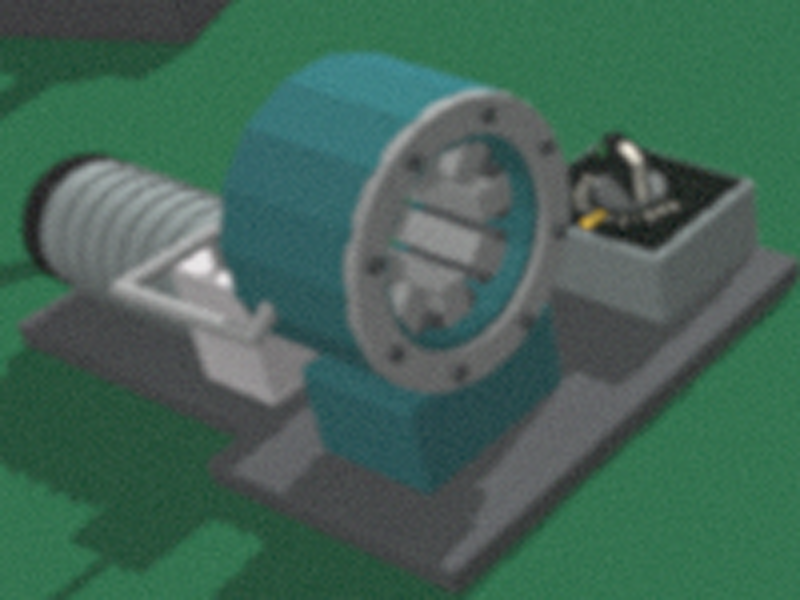

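View pics/c5.png

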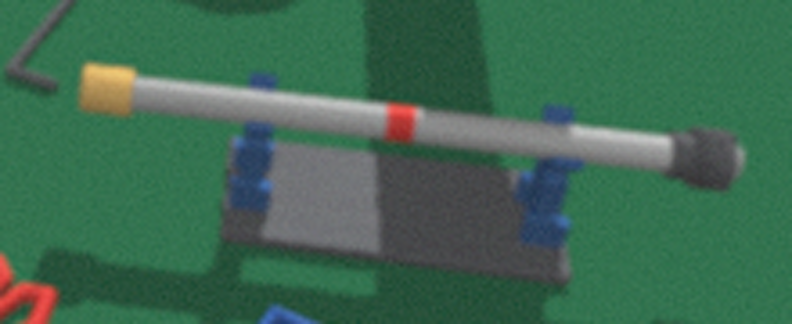

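```bash
python3 - <<'E'
from h import *
from scipy.optimize import least_squares
T=ld("top0.pkl");S=ld("scene0.pkl")
def px(pts,x0,y0,s): return np.array([[(a+.5)/s-.5+x0,(b+.5)/s-.5+y0] for a,b in pts])
cc=px([(50,58),(497,57),(532,460),(78,462)],400,240,8)
W=np.array([bp(T,u,v,.07) for u,v in cc]); print(W, W.mean(0)); 
print([np.linalg.norm(W[i]-W[(i+1)%4]) for i in range(4)])
# model: local corners: TL=+x+y, TR=+x -y, BR=-x-y, BL=-x+y ; console centre (-.19,0)
L=np.array([[-.135,.0625,.07],[-.135,-.0625,.07],[-.245,-.0625,.07],[-.245,.0625,.07]])
sc=px([(755,183),(665,260)],100,100,4)
LS=L[[3,0]]
th=np.linspace(0,2*np.pi,721)
ring=np.c_[.085*np.cos(th),0*th+.054,.155+.085*np.sin(th)]
def ext(c,tf): p=pj(c,tf(ring)); return np.array([p[:,1].min(),p[:,0].min(),p[:,1].max(),p[:,0].max()])
rS=np.array([92/4+100,345/4+100,393/4+100,568/4+100])
def res(p,full=False):
    rz=R.from_euler('z',p[2]); tf=lambda l:rz.apply(l)+[p[0],p[1],0]
    a=pj(T,tf(L))-cc; b=pj(S,tf(LS))-sc; e=ext(S,tf)-rS
    if full: print(a,b,e)
    return np.r_[a.ravel(),b.ravel(),e]
r=least_squares(res,[.6,-.2,0],loss='soft_l1'); print(r.x); res(r.x,1)
print("dial",R.from_euler('z',r.x[2]).apply([-.19,0,0])+[*r.x[:2],0])
# tube : axis points at z=.07
t=px([(408,208)],100,210,4)[0]; s0=px([(718,104)],100,210,4)[0]
print("tube top", bp(T,*t,.07),bp(T,*s0,.07))
t2=px([(401,123)],330,180,3.6)[0]; s2=px([(107,90)],330,180,3.6)[0]
print("tube scene", bp(S,*t2,.07),bp(S,*s2,.07))
# dial pointer ends at z .105
w=px([(245,195),(335,240)],400,240,8); a,b=[bp(T,*q,.105) for q in w]; d=a-b
print("dial line",a,b,"world ang",np.arctan2(d[1],d[0]))
n=px([(62,320),(742,97)],100,210,4); print([bp(T,*q,.07) for q in n])
E
```

```text
[[ 0.48059205 -0.23195677  0.07      ]
 [ 0.47391944 -0.35268293  0.07      ]
 [ 0.36791876 -0.34637372  0.07      ]
 [ 0.37432196 -0.22734449  0.07      ]] [ 0.42418805 -0.28958948  0.07      ]
[np.float64(0.12091042338892725), np.float64(0.10618827812263279), np.float64(0.11920133848661203), np.float64(0.10637013706496608)]
[ 0.61361791 -0.30219439 -0.06794915]
[[-0.72467102 -1.15252368]
 [ 1.18724421 -0.4236069 ]
 [ 0.93985928  1.41113233]
 [-1.91540588  0.55489424]] [[-0.18302039 -0.3653785 ]
 [-3.12115653  0.51356207]] [-0.65675292  0.12722479  1.08815685  1.01233651]
dial [ 0.42405636 -0.28929399  0.        ]
tube top [0.47402766 0.20742558 0.07      ] [0.52069612 0.04021026 0.07      ]
tube scene [0.47093027 0.20941995 0.07      ] [0.51901266 0.0437883  0.07      ]
dial line [ 0.43794314 -0.26982616  0.105     ] [ 0.42522785 -0.29139316  0.105     ] world ang 1.0380803726245607
[array([0.42582025, 0.38782652, 0.07      ]), array([0.52379571, 0.0270548 , 0.07      ])]
```

```bash
cat >> h.py <<'E'
def pose(s):
    a=s["eef_rot"]; return R.from_euler('xyz',a).as_matrix(), s["position"]
def need(s,tgt,yang,tcp=True):
    """tool-frame shift+rotvec(deg) to reach TCP tgt with x down and tool y at world angle yang"""
    M,p=pose(s); x=np.array([0,0,-1.]);y=np.array([np.cos(yang),np.sin(yang),0]);G=np.c_[x,y,np.cross(x,y)]
    return M.T@(np.array(tgt)-p), np.degrees(R.from_matrix(M.T@G).as_rotvec())
E
python3 - <<'E'
from h import *
from bench import bot
s=bot.sense();M,p=pose(s);print(M.round(3),p)
print(np.degrees(np.arctan2(M[1,1],M[0,1])), s['qpos'])
print(dir(bot))
for y in (1.0+np.pi,1.0): print(need(s,[.424,-.289,.22],y))
E
```

```text
[[-0.001 -0.954  0.3  ]
 [-0.001  0.3    0.954]
 [-1.     0.    -0.001]] [0.17240341 0.5481513  0.21884097]
162.53705164005598 [ 1.14500229e+00  2.76423699e-01  1.50578537e+00  2.57132874e-06
  1.36068050e+00 -1.21008730e-01]
['Unreachable', '__class__', '__delattr__', '__dict__', '__dir__', '__doc__', '__eq__', '__format__', '__ge__', '__getattribute__', '__getstate__', '__gt__', '__hash__', '__init__', '__init_subclass__', '__le__', '__lt__', '__module__', '__ne__', '__new__', '__reduce__', '__reduce_ex__', '__repr__', '__setattr__', '__sizeof__', '__str__', '__subclasshook__', '__weakref__', 'camera', 'sense', 'sign_off', 'tcp_to_tips']
(array([-3.06476194e-04, -4.91220512e-01, -7.23067638e-01]), array([-7.47587109e+01, -5.70295879e-02, -5.58937662e-02]))
(array([-3.06476194e-04, -4.91220512e-01, -7.23067638e-01]), array([ 1.05241261e+02, -6.01137253e-02,  6.13353012e-02]))
```

The dial reads about 0.5 rad at (0.424, -0.289). I'll move above it at safe height.

servo_tool(rows=[0,-0.0273,-0.0402,0,0,0,100,0,-0.0273,-0.0402,0,0,0,100,0,-0.0273,-0.0402,0,0,0,100,0,-0.0273,-0.0402,0,0,0,100,0,-0.0273,-0.0402,0,0,0,100,0,-0.0273,-0.0402,0,0,0,100,0,-0.0273,-0.0402,0,0,0,100,0,-0.0273,-0.0402,0,0,0,100])

```text
time_s: 0.95
position: [0.2861, 0.1703, 0.2156]
eef_rot: [-2.552, 1.569, -1.272]
wrist_force: [0.8, -0.4, -0.3]
gripper_width: 0.094
```

servo_tool(rows=[0,-0.0273,-0.0402,0,0,0,100,0,-0.0273,-0.0402,0,0,0,100,0,-0.0273,-0.0402,0,0,0,100,0,-0.0273,-0.0402,0,0,0,100,0,-0.0273,-0.0402,0,0,0,100,0,-0.0273,-0.0402,0,0,0,100,0,-0.0273,-0.0402,0,0,0,100,0,-0.0273,-0.0402,0,0,0,100])

```text
time_s: 1.75
position: [0.4014, -0.2131, 0.2175]
eef_rot: [-1.339, 1.563, -0.063]
wrist_force: [0.9, 0.4, -0.5]
gripper_width: 0.0938
```

servo_tool(rows=[0,0,0,8.5,0,0,100,0,0,0,8.5,0,0,100,0,0,0,8.5,0,0,100,0,0,0,8.5,0,0,100,0,0,0,8.5,0,0,100,0,0,0,8.5,0,0,100,0,0,0,8.5,0,0,100,0,0,0,8.5,0,0,100])

```text
time_s: 2.55
position: [0.4018, -0.2216, 0.2142]
eef_rot: [0.007, 1.567, 0.078]
wrist_force: [0.1, 0.7, 0.3]
gripper_width: 0.0941
```

```bash
python3 - <<'E'
from h import *
from bench import bot
s=bot.sense();print(s['position'],s['qpos']); print(need(s,[.424,-.289,.2],1.0))
c=bot.camera("wrist");cv2.imwrite("pics/w1.png",c["image"][:,:,::-1]);pickle.dump((s,c),open("w1.pkl","wb"))
E
```

```text
[ 0.40175563 -0.22155496  0.21418942] [-0.65798988  0.10105974  1.74547395  0.0027231   1.29216965 -0.73025932]
(array([ 0.01425529, -0.06886262,  0.01731219]), array([36.80221201,  0.21523323, -0.07316193]))
```

View pics/w1.png

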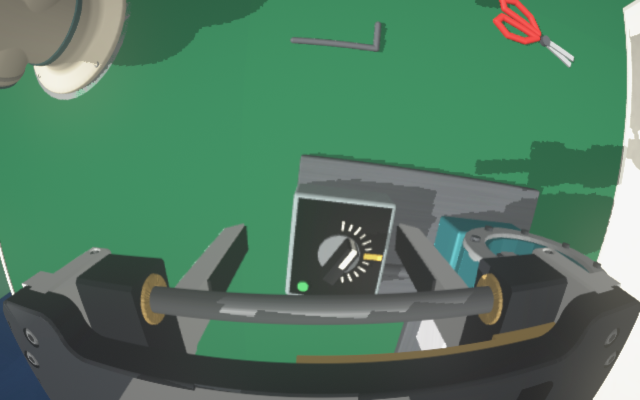

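The wrist view shows the dial at about (340,257), with its white line pointing up and right, between the fingers. I'll refine the measurement from a crop.

```bash
cat >> h.py <<'E'
def wbp(s,c,u,v,z):
    M,p=pose(s);K=c["mtx"];x=(u-K[0,2])/K[0,0];y=(v-K[1,2])/K[1,1];r=np.hypot(x,y)
    d=np.array([np.sin(r)*x/r,np.sin(r)*y/r,np.cos(r)]);T=c["tool_from_camera"]
    d=M@T[:3,:3]@d;o=M@T[:3,3]+p
    return o+d*(z-o[2])/d[2]
E
python3 - <<'E'
from h import *
s,c=ld("w1.pkl"); crop(c,280,180,130,120,6,"pics/c6.png")
E
```

```text
(no output)
```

View pics/c6.png

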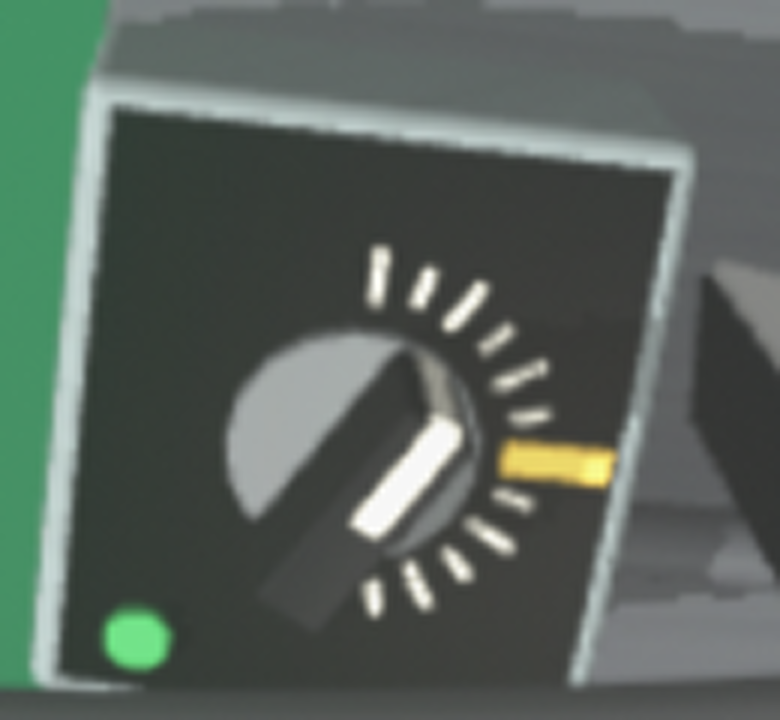

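```bash
python3 - <<'E'
from h import *
s,c=ld("w1.pkl")
f=lambda a,b,z: wbp(s,c,(a+.5)/6-.5+280,(b+.5)/6-.5+180,z)
o,i,e=f(447,425,.105),f(367,530,.105),f(290,612,.105);print(o,i,e)
d=o-i;print(np.arctan2(d[1],d[0]),np.hypot(*d[:2])); d=o-e;print(np.arctan2(d[1],d[0]),np.hypot(*d[:2]),(o+e)/2)
y1,y2=f(503,460,.071),f(613,468,.071);print("idx",y1,y2,np.arctan2(*(y2-y1)[[1,0]]))
a,b=f(90,85,.07),f(692,155,.07);print(a,b,np.arctan2(*(b-a)[[1,0]]),np.linalg.norm(b-a))
# skirt extents z=.075 left & top
print("skirt",f(225,440,.075),f(365,330,.075))
print(need(s,[.424,-.289,.2],1.0))
E
```

```text
[ 0.43740559 -0.27115092  0.105     ] [ 0.42627037 -0.29100749  0.105     ] [ 0.41484284 -0.30748779  0.105     ]
1.0597125993274052 0.022765685319900652
1.0151273004422157 0.04277201349149234 [ 0.42612422 -0.28931935  0.105     ]
idx [ 0.45375463 -0.29254321  0.071     ] [ 0.47468006 -0.29319535  0.071     ] -0.031154883856168544
[ 0.37487776 -0.22744262  0.07      ] [ 0.48106478 -0.23251872  0.07      ] -0.0477669962439837 0.10630827599000096
skirt [ 0.40244695 -0.28985062  0.075     ] [ 0.42552418 -0.26696518  0.075     ]
(array([ 0.01425529, -0.06886262,  0.01731219]), array([36.80221201,  0.21523323, -0.07316193]))
```

servo_tool(rows=[0,-0.035,0.009,0,0,0,100,0,-0.034,0.009,0,0,0,100,0,0,0,7,0,0,100,0,0,0,7,0,0,100,0,0,0,7,0,0,100,0,0,0,7,0,0,100,0,0,0,7,0,0,100,0,0,0,0,0,0,100])

```text
time_s: 3.4
position: [0.4242, -0.2909, 0.212]
eef_rot: [1.869, 1.567, 1.323]
wrist_force: [-0.2, -1.3, 0.1]
gripper_width: 0.0939
```

```bash
python3 - <<'E'
from h import *
from bench import bot
s=bot.sense();print(s['position'],s['qpos']); print(need(s,[.425,-.290,.0935],1.03))
E
```

```text
[ 0.42423669 -0.29093629  0.21201817] [-0.73878652  0.18988241  1.64143702  0.0032768   1.31196814 -0.19404557]
(array([0.11852134, 0.00078947, 0.00029155]), array([-0.27421732, -0.05991133, -0.19689156]))
```

servo_tool(rows=[0.04,0,0,0,0,0,70,0.04,0,0,0,0,0,50,0.025,0.0008,0,0,0,-0.2,50,0.011,0,0,0,0,0,50,0.003,0,0,0,0,0,50,0,0,0,0,0,0,50])

```text
time_s: 4.0
position: [0.4259, -0.2909, 0.0902]
eef_rot: [-0.406, 1.568, -0.926]
wrist_force: [0.2, 0.2, 1.0]
gripper_width: 0.0496
```

```bash
python3 - <<'E'
from h import *
from bench import bot
s=bot.sense();print(s['position'],s['wrist_force']); print(need(s,[.425,-.290,.0935],1.03))
c=bot.camera("wrist");cv2.imwrite("pics/w2.png",c["image"][:,:,::-1])
c=bot.camera("scene");crop(c,100,50,220,160,3.6,"pics/s2.png")
E
```

```text
[ 0.4258543  -0.29086762  0.0901599 ] [0.17321616 0.17181177 0.99783284]
(array([-0.00334359,  0.00032509, -0.00116344]), array([1.21462968, 0.15353042, 0.06409398]))
```

View pics/w2.png

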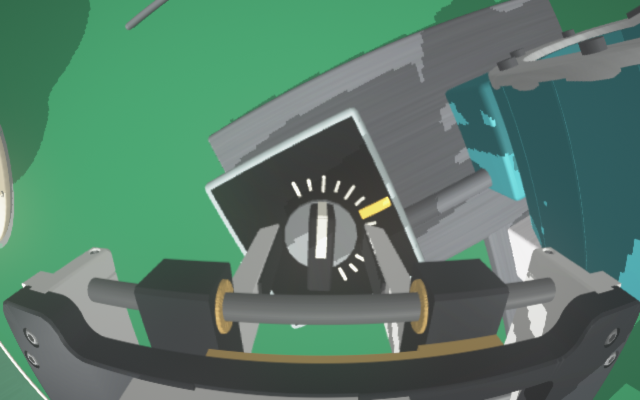

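View pics/s2.png

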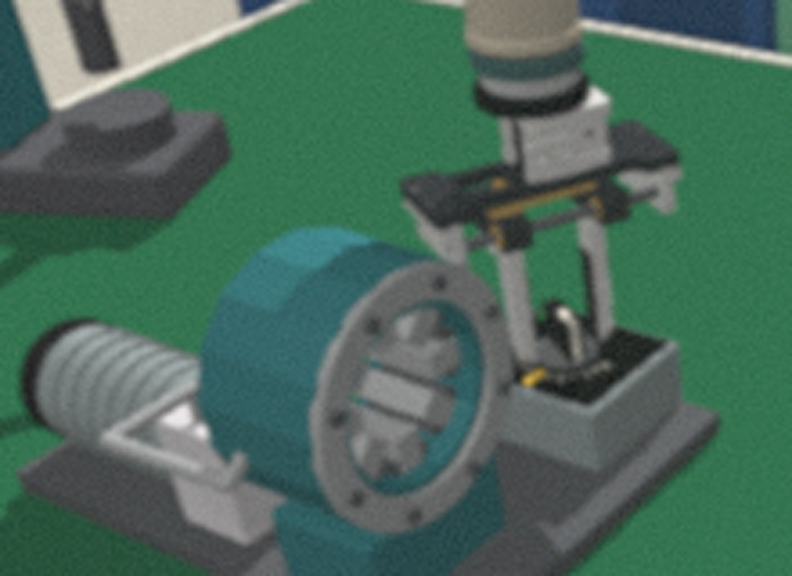

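The bar is centred between the fingers and in line with the tool. I'll raise 4 mm and close.

servo_tool(rows=[-0.004,0,0,0,0,0,40,0,0,0,0,0,0,20,0,0,0,0,0,0,0,0,0,0,0,0,0,0,0,0,0,0,0,0,0,0,0,0,0,0,0,0], newtons=20)

```text
time_s: 4.7
position: [0.425, -0.2912, 0.0982]
eef_rot: [-0.664, 1.566, -1.182]
wrist_force: [-0.4, 0.3, -1.0]
gripper_width: 0.0136
```

```bash
python3 - <<'E'
from h import *
from bench import bot
s=bot.sense();print(s['position'],s['wrist_force'],s['gripper_width']); M,p=pose(s); print(np.arctan2(M[1,1],M[0,1]))
E
```

```text
[ 0.42500031 -0.29122746  0.09820756] [-0.42950003  0.32764223 -0.96869528] 0.013577708397715577
1.0527434810159124
```

servo_tool(rows=[0,0,0,5,0,0,0,0,0,0,5,0,0,0,0,0,0,5,0,0,0,0,0,0,5,0,0,0,0,0,0,5,0,0,0,0,0,0,5,0,0,0,0,0,0,5,0,0,0,0,0,0,5,0,0,0])

```text
time_s: 5.5
position: [0.4242, -0.2902, 0.0982]
eef_rot: [-0.23, 1.568, -1.472]
wrist_force: [-0.7, 0.4, 0.9]
gripper_width: 0.014
```

```bash
python3 - <<'E'
from h import *
from bench import bot
s=bot.sense();print(s['position'],s['wrist_force'],s['moment'],s['gripper_width']); M,p=pose(s); print(np.arctan2(M[1,1],M[0,1]));print(need(s,[.425,-.2912,.097],-.055))
E
```

```text
[ 0.42418728 -0.29020939  0.09818313] [-0.72410529  0.37304646  0.89839837] [0.10966735 0.47946749 0.05129241] 0.013994577752532546
0.32831798054691086
(array([0.00118633, 0.0004507 , 0.00119629]), array([2.19625434e+01, 1.73415274e-01, 6.61492542e-03]))
```

servo_tool(rows=[0,0,0,5,0,0,0,0,0,0,5,0,0,0,0,0,0,5,0,0,0,0,0,0,5,0,0,0,0,0,0,2,0,0,0,0,0,0,0,0,0,0])

```text
time_s: 6.1
position: [0.4241, -0.2894, 0.0982]
eef_rot: [-0.023, 1.569, -1.665]
wrist_force: [-1.9, 0.2, 0.9]
gripper_width: 0.014
```

```bash
python3 - <<'E'
from h import *
from bench import bot
s=bot.sense();print(s['position'],s['wrist_force'],s['moment'],s['gripper_width']); M,p=pose(s); print(np.arctan2(M[1,1],M[0,1]))
c=bot.camera("wrist");crop(c,220,140,220,160,3.6,"pics/w3.png");pickle.dump((s,c),open("w3.pkl","wb"))
E
```

```text
[ 0.42408589 -0.28944501  0.09816572] [-1.85792275  0.15830106  0.87603988] [ 0.08656256  0.48109161 -0.07315851] 0.013955198397083509
-0.07184407443612888
```

View pics/w3.png

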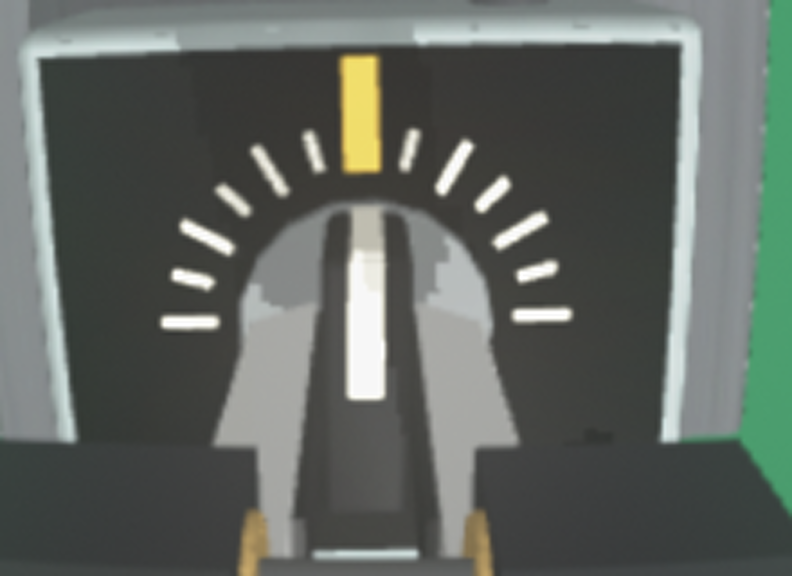

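```bash
python3 - <<'E'
from h import *
s,c=ld("w3.pkl")
f=lambda a,b,z: wbp(s,c,(a+.5)/3.6-.5+220,(b+.5)/3.6-.5+140,z)
an=lambda a,b: np.arctan2(*(b-a)[[1,0]])
o,i=f(367,252,.105),f(366.5,398,.105);print(o,i,an(i,o))
a,b=f(361,172,.0705),f(359,57,.0705);print(a,b,an(a,b))
l,r=f(22,50,.07),f(700,30,.07);print(l,r,an(l,r)+np.pi/2)
# ticks at 0 and pi : line
t0,t1=f(190,322,.0705),f(542,315,.0705);print("ticks",t0,t1,(t0+t1)/2,an(t0,t1)+np.pi/2)
m=(t0+t1)/2;print("mark dir from tick centre",an(m,(a+b)/2), an((o+i)/2*0+m,o))
E
```

```text
[ 0.44834299 -0.29235467  0.105     ] [ 0.4247701  -0.29061274  0.105     ] -0.07376130938667304
[ 0.45292127 -0.29172258  0.0705    ] [ 0.47337034 -0.29284298  0.0705    ] -0.05473483933918478
[ 0.47975106 -0.23265763  0.07      ] [ 0.4746764  -0.35402668  0.07      ] -0.04178743075768576
ticks [ 0.42685067 -0.25802365  0.0705    ] [ 0.42355986 -0.32322415  0.0705    ] [ 0.42520527 -0.2906239   0.0705    ] -0.0504292958374426
mark dir from tick centre -0.04369528688141045 -0.07466383636566243
```

The line is about 0.02 rad past the mark, so I'll turn back by 1.2°.

servo_tool(rows=[0,0,0,-1.2,0,0,0,0,0,0,0,0,0,0,0,0,0,0,0,0,0])

```text
time_s: 6.45
position: [0.4241, -0.2895, 0.0982]
eef_rot: [-0.026, 1.569, -1.644]
wrist_force: [-0.9, -0.3, 0.5]
gripper_width: 0.0138
```

```bash
python3 - <<'E'
from h import *
from bench import bot
s=bot.sense();print(s['position'],s['moment'],s['gripper_width']); M,p=pose(s); print(np.arctan2(M[1,1],M[0,1]))
c=bot.camera("wrist");crop(c,220,140,220,160,3.6,"pics/w4.png");pickle.dump((s,c),open("w4.pkl","wb"))
E
```

```text
[ 0.42408068 -0.28950904  0.09819149] [0.13611738 0.43116916 0.00449054] 0.013795722374603536
-0.04702485307683366
```

View pics/w4.png

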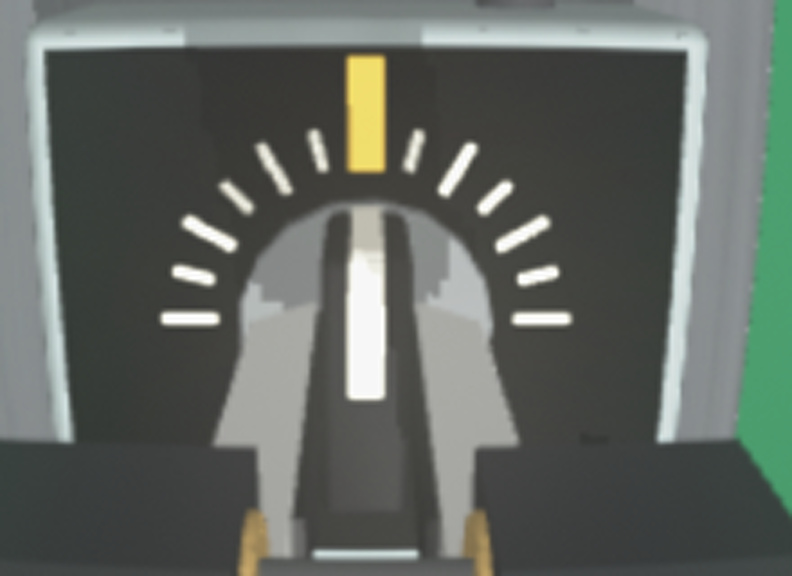

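The line, at x≈366, is on the yellow mark, also at x≈366. I'll release and rise.

servo_tool(rows=[0,0,0,0,0,0,60,0,0,0,0,0,0,60,0,0,0,0,0,0,60,-0.03,0,0,0,0,0,100,-0.05,0,0,0,0,0,100,-0.05,0,0,0,0,0,100,-0.03,0,0,0,0,0,100,0,0,0,0,0,0,100])

```text
time_s: 7.3
position: [0.4259, -0.2899, 0.2632]
eef_rot: [1.055, 1.567, -0.562]
wrist_force: [-0.4, -0.6, -0.7]
gripper_width: 0.0743
```

```bash
python3 - <<'E'
from h import *
from bench import bot
s=bot.sense();print(s['position'],s['qpos']); M,p=pose(s); print(np.arctan2(M[1,1],M[0,1]))
c=bot.camera("wrist");crop(c,240,140,180,140,4.2,"pics/w5.png");pickle.dump((s,c),open("w5.pkl","wb"))
print(need(s,[.473,.208,.22],np.radians(106)))
E
```

```text
[ 0.42590438 -0.28993382  0.26315797] [-7.33278528e-01  1.60481126e-01  1.55116668e+00  6.59195170e-04
  1.42616285e+00  8.84388475e-01]
-0.0469612940989282
(array([ 0.04229144,  0.02352443, -0.49967662]), array([-1.08690713e+02,  2.55226617e-01, -2.73550980e-02]))
```

View pics/w5.png

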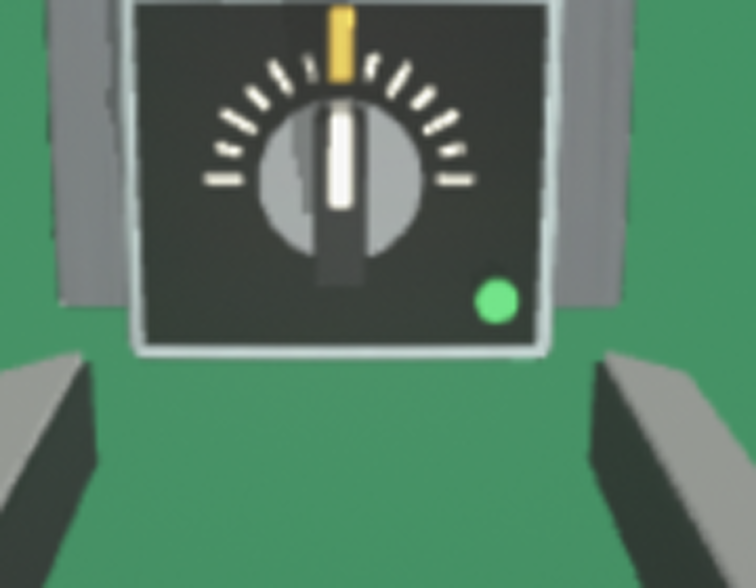

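The dial is released and still in line with the mark. Next I move to the tube.

servo_tool(rows=[0,0.002,-0.048,0,0,0,100,0,0.002,-0.048,0,0,0,100,0,0.002,-0.048,0,0,0,100,0,0.002,-0.048,0,0,0,100,0,0.002,-0.048,0,0,0,100,0,0.002,-0.048,0,0,0,100,0,0.002,-0.048,0,0,0,100,0,0.002,-0.048,0,0,0,100])

```text
time_s: 8.15
position: [0.4562, 0.1016, 0.2467]
eef_rot: [-1.705, 1.553, 2.946]
wrist_force: [1.6, -0.7, 1.3]
gripper_width: 0.0942
```

servo_tool(rows=[0,0,0,-8.5,0,0,100,0,0,0,-8.5,0,0,100,0,0,0,-8.5,0,0,100,0,0,0,-8.5,0,0,100,0,0,0,-8.5,0,0,100,0,0,0,-8.5,0,0,100,0,0,0,-8.5,0,0,100,0,0,0,-8.5,0,0,100])

```text
time_s: 8.95
position: [0.4464, 0.1108, 0.2292]
eef_rot: [-2.813, 1.524, 3.043]
wrist_force: [-0.2, -0.2, 0.3]
gripper_width: 0.0941
```

```bash
python3 - <<'E'
from h import *
from bench import bot
s=bot.sense();print(s['position'],s['qpos']); 
print(need(s,[.473,.208,.22],np.radians(106)))
E
```

```text
[0.44643335 0.1107512  0.22915101] [0.08460686 0.12120986 1.68463729 0.00873482 1.38199977 0.51027718]
(array([ 0.00834932,  0.09964408, -0.01575447]), array([-40.4868181 ,  -2.75101714,  -0.06814163]))
```

servo_tool(rows=[0,0.045,-0.007,0,-2.7,0,100,0,0.045,-0.007,0,0,0,100,0,0,0,-8,0,0,100,0,0,0,-8,0,0,100,0,0,0,-8,0,0,100,0,0,0,-8,0,0,100,0,0,0,-8,0,0,100,0,0,0,0,0,0,100])

```text
time_s: 9.75
position: [0.464, 0.1988, 0.2098]
eef_rot: [-2.789, 1.532, -2.49]
wrist_force: [-0.4, 0.9, -0.2]
gripper_width: 0.0939
```

```bash
python3 - <<'E'
from h import *
from bench import bot
s=bot.sense();print(s['position'],s['qpos']); 
print(need(s,[.473,.208,.22],np.radians(106)))
c=bot.camera("wrist");cv2.imwrite("pics/w6.png",c["image"][:,:,::-1]);pickle.dump((s,c),open("w6.pkl","wb"))
E
```

```text
[0.46397176 0.19876267 0.20978466] [ 0.27736168  0.19731554  1.63811422 -0.01440132  1.34186587 -0.01853628]
(array([-0.01069771,  0.00602491,  0.01097497]), array([ 1.15516585, -2.05369347,  0.77925714]))
```

View pics/w6.png

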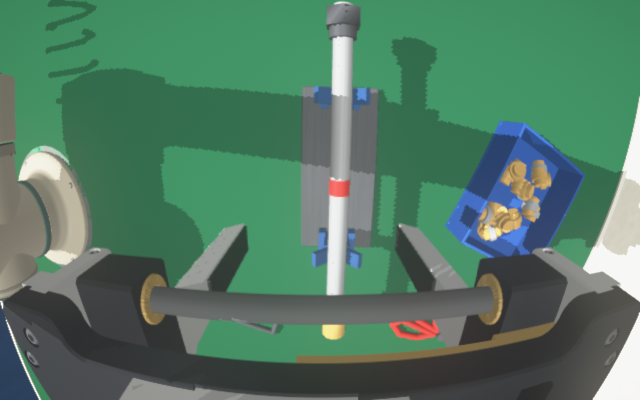

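The wrist view shows the tube between the fingers, with the band at (340,188), nut at (343,18) and sleeve at (333,330).

```bash
python3 - <<'E'
from h import *
s,c=ld("w6.pkl")
b,n,e=[wbp(s,c,*q,.07) for q in [(340,188),(342.5,36),(334,320)]]
print(b,n,e); d=n-e; a=np.arctan2(d[1],d[0]); print(a,np.degrees(a))
d=n-b; print(np.degrees(np.arctan2(d[1],d[0])))
print(need(s,[b[0],b[1],.15],a))
E
```

```text
[0.47630675 0.20415882 0.07      ] [0.43291118 0.35012665 0.07      ] [0.5212659  0.04711791 0.07      ]
1.854520972452714 106.25622474003772
106.55697101265349
(array([0.05923945, 0.00230564, 0.01551926]), array([ 0.8989725 , -2.05541701,  0.774658  ]))
```

servo_tool(rows=[0.02,0.002,0.007,0.9,-2,0.8,100,0.02,0.002,0.006,0,0,0,100,0,0,0,0,0,0,100])

```text
time_s: 10.1
position: [0.4738, 0.2056, 0.1662]
eef_rot: [2.809, 1.568, 3.08]
wrist_force: [0.1, -0.1, 0.7]
gripper_width: 0.0941
```

```bash
python3 - <<'E'
from h import *
from bench import bot
s=bot.sense();print(s['position']); 
print(need(s,[.475,.206,.15],np.radians(106.2)))
c=bot.camera("wrist");cv2.imwrite("pics/w7.png",c["image"][:,:,::-1]);pickle.dump((s,c),open("w7.pkl","wb"))
E
```

```text
[0.47381573 0.20564243 0.16620233]
(array([1.61989284e-02, 1.16741177e-05, 1.28076672e-03]), array([-0.64369131, -0.15526969, -0.05461585]))
```

View pics/w7.png

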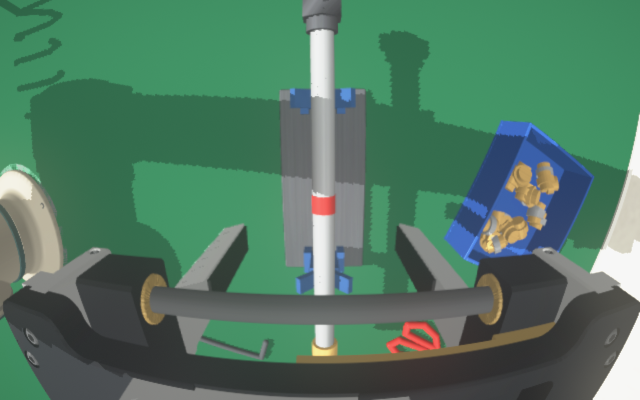

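```bash
python3 - <<'E'
from h import *
s,c=ld("w7.pkl")
b,n,e=[wbp(s,c,*q,.07) for q in [(323.5,204),(322,30),(324,344)]]
print(b,n,e); d=n-e; print(np.degrees(np.arctan2(d[1],d[0])))
d=n-b; print(np.degrees(np.arctan2(d[1],d[0])),np.hypot(*d[:2]))
for z in (.07,.08): print(wbp(s,c,323.5,204,z))
E
```

```text
[0.47534534 0.20465745 0.07      ] [0.43343198 0.34968142 0.07      ] [0.5188498  0.05276771 0.07      ]
106.04976888362211
106.11981416967963 0.15095920471600927
[0.47534534 0.20465745 0.07      ]
[0.47454956 0.20731087 0.08      ]
```

servo_tool(rows=[0.035,0.001,0.001,-0.6,0,0,100,0.035,0,0,0,0,0,100,0.02,0,0,0,0,0,100,0.008,0,0,0,0,0,100,0,0,0,0,0,0,100])

```text
time_s: 10.65
position: [0.4781, 0.2076, 0.071]
eef_rot: [0.073, 1.564, 0.349]
wrist_force: [-0.4, -0.2, 0.6]
gripper_width: 0.0937
```

```bash
python3 - <<'E'
from h import *
from bench import bot
s=bot.sense();print(s['position'],s['wrist_force'],s['moment']); 
print(need(s,[.475,.2065,.065],np.radians(106.1)))
c=bot.camera("wrist");cv2.imwrite("pics/w8.png",c["image"][:,:,::-1])
E
```

```text
[0.47806946 0.20762303 0.07100428] [-0.35317092 -0.22768472  0.58019351] [-0.06812574  0.03464869  0.00454655]
(array([ 0.00598311, -0.00024593, -0.00329789]), array([-0.26967269,  0.36795568, -0.02599682]))
```

View pics/w8.png

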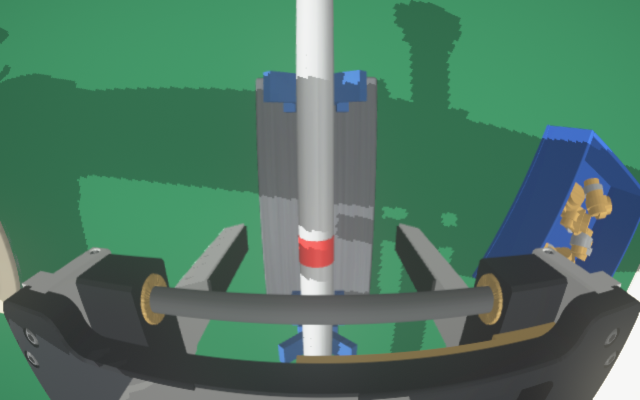

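servo_tool(rows=[0.006,0,-0.003,0,0.3,0,60,0,0,0,0,0,0,50,0,0,0,0,0,0,40])

```text
time_s: 11.0
position: [0.478, 0.2076, 0.0685]
eef_rot: [0.052, 1.562, 0.327]
wrist_force: [-0.4, 0.1, 0.3]
gripper_width: 0.0735
```

```bash
python3 - <<'E'
from h import *
from bench import bot
s=bot.sense();print(s['position'],s['wrist_force'],s['gripper_width']); 
print(need(s,[.475,.2065,.065],np.radians(106.1)))
c=bot.camera("wrist");crop(c,220,180,200,150,4,"pics/w9.png");pickle.dump((s,c),open("w9.pkl","wb"))
E
```

```text
[0.47797915 0.20759233 0.06847274] [-0.36600305  0.11166651  0.32017698] 0.07345152402051504
(array([ 0.00344574, -0.00024133, -0.00319329]), array([-0.29860854,  0.48482088, -0.0237319 ]))
```

View pics/w9.png

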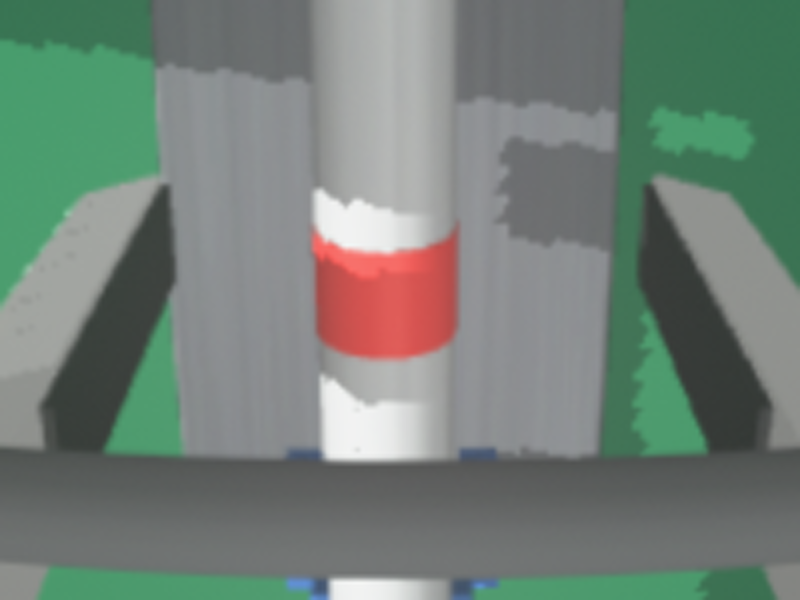

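```bash
python3 - <<'E'
from h import *
s,c=ld("w9.pkl")
for z in (.07,.075,.08): print(z,wbp(s,c,316.5,255.2,z))
E
```

```text
0.07 [0.47619686 0.20174777 0.07      ]
0.075 [0.47559857 0.20399945 0.075     ]
0.08 [0.47500028 0.20625113 0.08      ]
```

servo_tool(rows=[0.005,0,-0.004,0,0.5,0,50,0.002,0,-0.001,0,0,0,45])

```text
time_s: 11.25
position: [0.4735, 0.2063, 0.062]
eef_rot: [0.374, 1.57, 0.65]
wrist_force: [-1.0, -0.8, -0.2]
gripper_width: 0.0531
```

```bash
python3 - <<'E'
from h import *
from bench import bot
s=bot.sense();print(s['position'],s['wrist_force'],s['gripper_width']); 
print(need(s,[.475,.2065,.065],np.radians(106.1)))
E
```

```text
[0.47351709 0.20632851 0.06200448] [-0.95912728 -0.77717013 -0.18750925] 0.05312991299611771
(array([-0.00299402, -0.00023746,  0.00147682]), array([-0.30086745,  0.0620282 , -0.02416255]))
```

servo_tool(rows=[-0.002,0,0.001,0,0,0,35,0,0,0,0,0,0,25,0,0,0,0,0,0,10,0,0,0,0,0,0,0,0,0,0,0,0,0,0,0,0,0,0,0,0,0], newtons=45)

```text
time_s: 11.85
position: [0.4752, 0.2068, 0.0639]
eef_rot: [0.196, 1.568, 0.472]
wrist_force: [0.4, -0.4, -0.2]
gripper_width: 0.0187
```

```bash
python3 - <<'E'
from h import *
from bench import bot
s=bot.sense();print(s['position'],s['wrist_force'],s['moment'],s['gripper_width']); 
print(need(s,[.475,.2065,.065],np.radians(106.1)))
E
```

```text
[0.47516077 0.20680789 0.06394078] [ 0.40258432 -0.44713118 -0.22888145] [-0.03428144  0.03786325  0.04477984] 0.018728722759474747
(array([-0.00105986, -0.00025201, -0.00023614]), array([-0.30093069,  0.12931708, -0.02536916]))
```

servo_tool(rows=[-0.01,0,0,0,0,0,0,-0.02,0,0,0,0,0,0,-0.025,0,0,0,0,0,0,-0.025,0,0,0,0,0,0,-0.015,0,0,0,0,0,0,0,0,0,0,0,0,0])

```text
time_s: 12.45
position: [0.4695, 0.2051, 0.1608]
eef_rot: [3.119, 1.559, -2.889]
wrist_force: [0.9, -0.1, -3.3]
gripper_width: 0.0191
```

```bash
python3 - <<'E'
from h import *
from bench import bot
s=bot.sense();print(s['position'],s['wrist_force'],s['moment'],s['gripper_width']); 
print(need(s,[.475,.2065,.15],np.radians(87.25)))
c=bot.camera("scene");cv2.imwrite("pics/s10.png",c["image"][:,:,::-1]);pickle.dump(c,open("s10.pkl","wb"))
c=bot.camera("wrist");cv2.imwrite("pics/w10.png",c["image"][:,:,::-1]);pickle.dump((s,c),open("w10.pkl","wb"))
E
```

```text
[0.46946186 0.20512546 0.16084819] [ 0.85183012 -0.0508596  -3.30639391] [-0.11434998 -0.04466984  0.00392207] 0.01912174864868399
(array([ 0.0107791 , -0.0001881 ,  0.00583259]), array([18.54774383, -0.68228994,  0.09537002]))
```

View pics/s10.png

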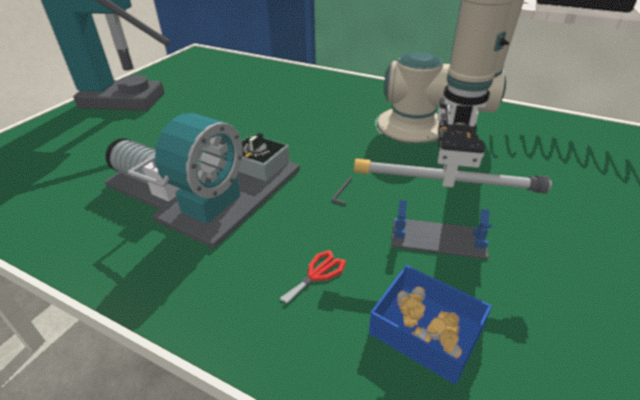

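View pics/w10.png

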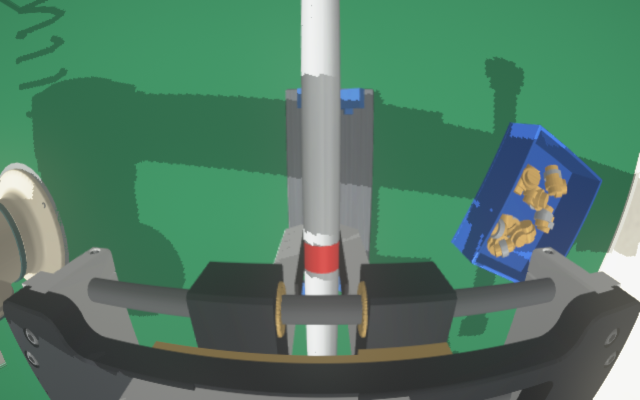

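The tube is clear of the stand and held near the band, and nothing else has moved. I'll check tilt and grip offset.

```bash
python3 - <<'E'
from h import *
s,w=ld("w10.pkl");S=ld("s10.pkl")
M,p=pose(s)
P=wbp(s,w,321,260,p[2]+.006+.0095);print("band in tool", M.T@(P-p))
crop(S,340,140,220,70,3.6,"pics/c10.png")
ts=[-.005,0,.185,-.185]
g=p-M[:,0]*.006; print("tool y",M[:,1])
print(pj(S,[g-M[:,1]*.17,g,g+M[:,1]*.17]))
E
```

```text
band in tool [-0.01549335 -0.00147614 -0.00068218]
tool y [-2.72244496e-01  9.62228070e-01  2.75099827e-04]
[[360.97158559 166.62924414]
 [447.07736422 175.33758056]
 [539.32022614 184.66659293]]
```

View pics/c10.png

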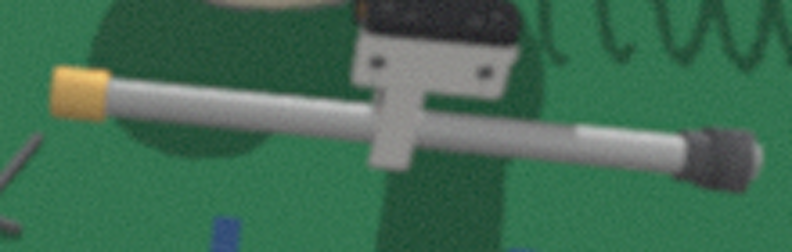

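servo_tool(rows=[0,0,0,6,0,0,0,0,0,0,6,0,0,0,0,0,0,6,-0.6,0,0,0,0,0,0,0,0,0])

```text
time_s: 12.95
position: [0.4634, 0.2033, 0.1531]
eef_rot: [-2.669, 1.552, -2.719]
wrist_force: [0.3, 0.5, -3.2]
gripper_width: 0.0191
```

```bash
python3 - <<'E'
from h import *
from bench import bot
s=bot.sense();print(s['position'],s['wrist_force'],s['gripper_width']); 
print(need(s,[.628,-.020,.149],np.radians(87.25)))
E
```

```text
[0.46337678 0.20328493 0.15314046] [ 0.28927238  0.49496166 -3.18320342] 0.019130256308858475
(array([ 0.00306362, -0.21476632,  0.17561364]), array([-0.10881746, -0.93788511,  0.47820733]))
```

servo_tool(rows=[0,-0.026,0.021,0,-0.9,0.5,0,0,-0.026,0.021,0,0,0,0,0,-0.026,0.021,0,0,0,0,0,-0.026,0.021,0,0,0,0,0,-0.026,0.021,0,0,0,0,0,-0.026,0.021,0,0,0,0,0,-0.026,0.021,0,0,0,0,0,0,0,0,0,0,0])

```text
time_s: 13.75
position: [0.6011, 0.0088, 0.1414]
eef_rot: [-3.128, 1.551, 3.131]
wrist_force: [-0.6, 0.0, -3.5]
gripper_width: 0.0189
```

```bash
python3 - <<'E'
from h import *
from bench import bot
s=bot.sense();print(s['position'],s['wrist_force'],s['gripper_width']); 
print(need(s,[.628,-.020,.149],np.radians(87.25)))
for n in("wrist","scene","top"):
    c=bot.camera(n);cv2.imwrite(f"pics/{n}11.png",c["image"][:,:,::-1]);pickle.dump((s,c),open(n+"11.pkl","wb"))
E
```

```text
[0.60114426 0.00876714 0.14138517] [-0.61995819  0.01816889 -3.52631986] 0.018866389205073046
(array([-0.00816073, -0.02810463,  0.02739155]), array([ 1.35012786, -1.15420574,  0.02916177]))
```

View pics/wrist11.png

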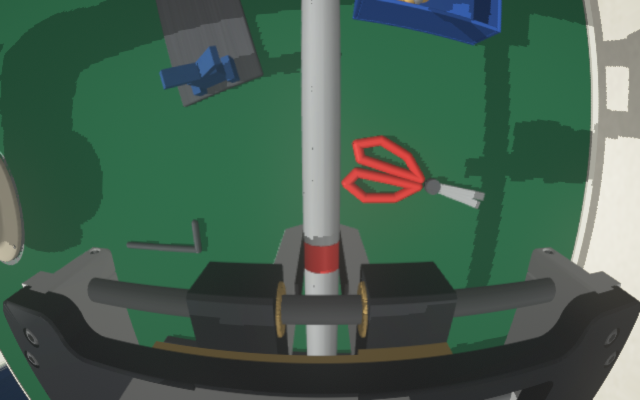

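View pics/scene11.png

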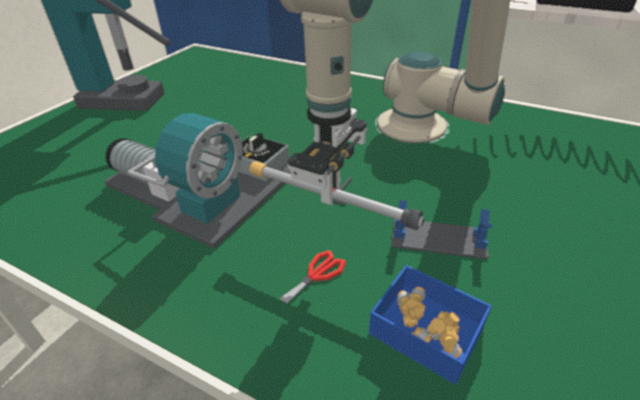

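View pics/top11.png

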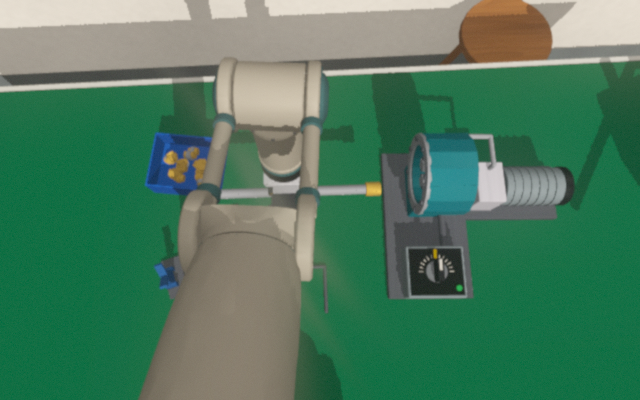

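```bash
cat > ov.py <<'E'
from h import *
import sys
def overlay(c,x0,y0,w,h,s,fn,O,yaw,extra=None):
    im=cv2.resize(np.ascontiguousarray(c["image"][y0:y0+h,x0:x0+w,::-1]),None,fx=s,fy=s,interpolation=cv2.INTER_CUBIC)
    rz=R.from_euler('z',yaw); tf=lambda l:rz.apply(l)+[O[0],O[1],0]
    th=np.linspace(0,2*np.pi,91)
    def dr(P,col):
        q=pj(c,P); q=np.round(((q-[x0,y0]+.5)*s)).astype(int); cv2.polylines(im,[q.reshape(-1,1,2)],False,col,1)
    for r,y,col in((.085,.054,(0,0,255)),(.030,.030,(0,255,255)),(.085,-.054,(255,0,255))):
        dr(tf(np.c_[r*np.cos(th),0*th+y,.155+r*np.sin(th)]),col)
    dr(tf(np.array([[0,.03,.155],[0,.12,.155]])),(0,255,0))
    L=np.array([[-.135,.0625,.07],[-.135,-.0625,.07],[-.245,-.0625,.07],[-.245,.0625,.07],[-.135,.0625,.07]]);dr(tf(L),(255,255,0))
    if extra is not None: dr(extra,(255,255,255))
    cv2.imwrite(fn,im)
E
python3 - <<'E'
from ov import *
O=(.6148,-.2995);y=-.048
overlay(ld("top0.pkl"),380,120,120,190,3,"pics/o1.png",O,y)
overlay(ld("scene0.pkl"),150,100,150,110,5,"pics/o2.png",O,y)
E
```

```text
(no output)
```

View pics/o1.png

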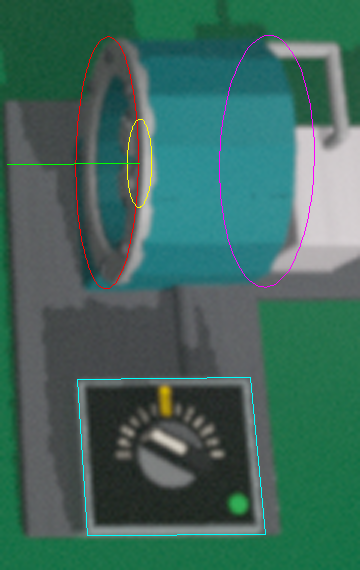

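View pics/o2.png

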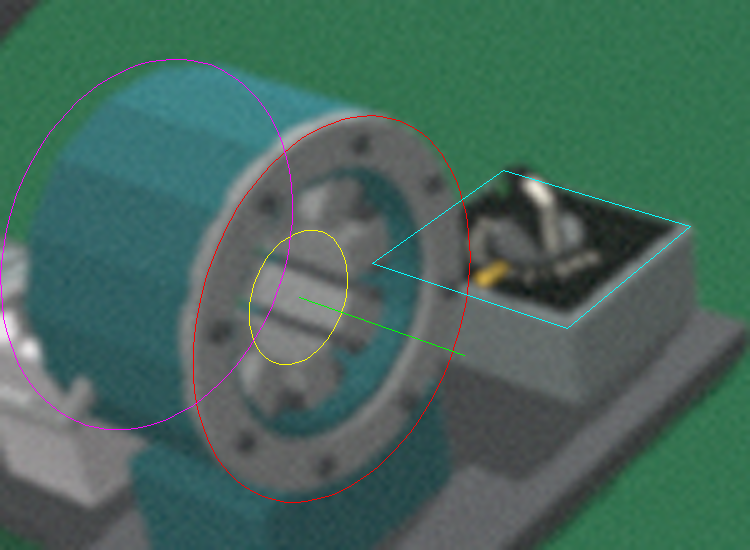

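```bash
python3 - <<'E'
from ov import *
O=(.6148,-.2995);y=-.048
overlay(ld("top0.pkl"),395,125,50,100,6,"pics/o3.png",O,y)
T=ld("top0.pkl");S=ld("scene0.pkl")
P=np.array([.6148,-.2995+.054,.155])
for c in(T,S):
    b=pj(c,P); print([ (pj(c,P+d)-b).round(2).tolist() for d in (np.eye(3)*.005)])
a=cv2.imread("pics/o3.png");crop(T,395,125,50,100,6,"pics/tmp.png");b=cv2.imread("pics/tmp.png");cv2.imwrite("pics/o4.png",np.hstack([a,b])[:590])
E
```

```text
[[[-0.29, -2.33]], [[-2.44, 0.13]], [[0.59, -0.77]]]
[[[-1.48, 1.16]], [[1.87, 0.57]], [[-0.39, -1.96]]]
```

View pics/o4.png

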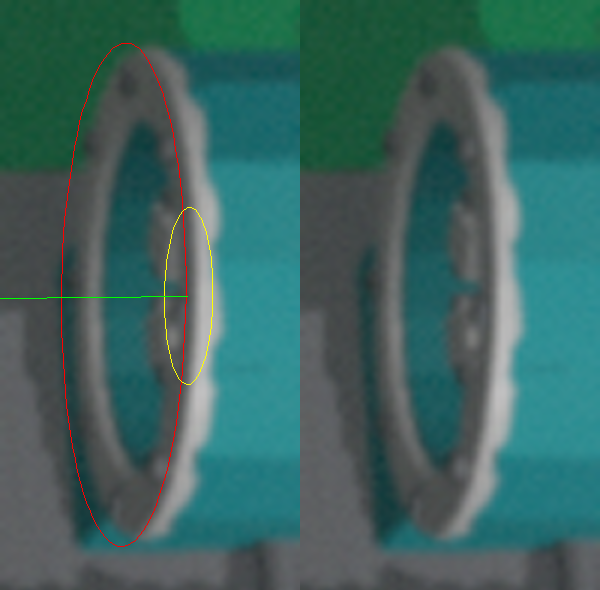

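```bash
python3 - <<'E'
from ov import *
S=ld("scene0.pkl")
crop(S,180,115,70,75,8,"pics/c12.png")
overlay(S,180,115,70,75,8,"pics/o5.png",(.6155,-.3035),-.048)
overlay(S,180,115,70,75,8,"pics/o6.png",(.6155,-.300),-.048)
E
```

```text
(no output)
```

View pics/c12.png

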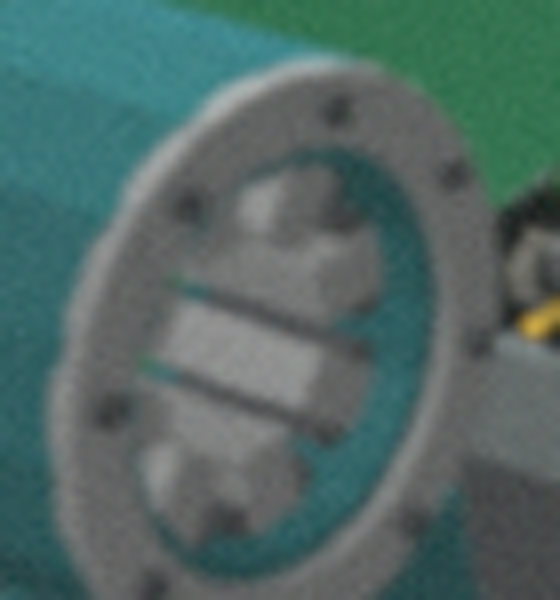

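View pics/o5.png

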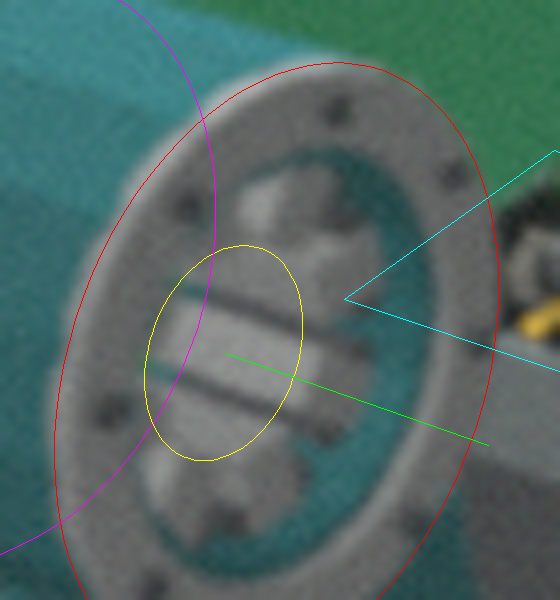

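```bash
python3 - <<'E'
from h import *
S=ld("scene0.pkl")
for O in ((.6150,-.3035),(.615,-.2995)):
  for yaw in(-.048,):
    rz=R.from_euler('z',yaw)
    for l in ([-.03,.03,.155],[-.03,-.03,.155],[-.03,.03,.165],[-.03,.03,.145]):
        q=pj(S,rz.apply(l)+[*O,0])[0]; print(O,l,(q-[180,115]+.5)*8)
E
```

```text
(0.615, -0.3035) [-0.03, 0.03, 0.155] [301.13487277 300.33375786]
(0.615, -0.3035) [-0.03, -0.03, 0.155] [139.36424443 245.80267102]
(0.615, -0.3035) [-0.03, 0.03, 0.165] [294.98396926 269.32766066]
(0.615, -0.3035) [-0.03, 0.03, 0.145] [307.20385576 330.92690184]
(0.615, -0.2995) [-0.03, 0.03, 0.155] [312.6746395  303.73990568]
(0.615, -0.2995) [-0.03, -0.03, 0.155] [150.35497936 249.03613566]
(0.615, -0.2995) [-0.03, 0.03, 0.165] [306.59178627 272.7066317 ]
(0.615, -0.2995) [-0.03, 0.03, 0.145] [318.67634913 334.35920421]
```

```bash
python3 - <<'E'
from h import *
S=ld("scene0.pkl")
rz=R.from_euler('z',-.048)
for O in ((.615,-.2995),):
  for a in (0,22.5,45,67.5):
   for y in (.03,-.03):
    for r in (.03,.045):
     l=[-r*np.cos(np.radians(a)),y,.155-r*np.sin(np.radians(a))]
     q=pj(S,rz.apply(l)+[*O,0])[0]; print(a,y,r,((q-[180,115]+.5)*8).round())
E
```

```text
0 0.03 0.03 [313. 304.]
0 0.03 0.045 [349. 278.]
0 -0.03 0.03 [150. 249.]
0 -0.03 0.045 [187. 225.]
22.5 0.03 0.03 [314. 343.]
22.5 0.03 0.045 [350. 336.]
22.5 -0.03 0.03 [153. 287.]
22.5 -0.03 0.045 [190. 282.]
45 0.03 0.03 [304. 383.]
45 0.03 0.045 [336. 397.]
45 -0.03 0.03 [143. 327.]
45 -0.03 0.045 [176. 341.]
67.5 0.03 0.03 [285. 420.]
67.5 0.03 0.045 [307. 451.]
67.5 -0.03 0.03 [124. 363.]
67.5 -0.03 0.045 [148. 393.]
```

```bash
python3 - <<'E'
from h import *
_,T=ld("top11.pkl");_,S=ld("scene11.pkl")
crop(T,330,165,100,50,7,"pics/c13.png");crop(S,230,145,80,50,7,"pics/c14.png")
a=cv2.imread("pics/c13.png");b=cv2.imread("pics/c14.png");b=cv2.copyMakeBorder(b,0,0,0,a.shape[1]-b.shape[1],0);b=b[:,:a.shape[1]]
cv2.imwrite("pics/c15.png",np.vstack([a,b])[:600])
E
```

```text
(no output)
```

View pics/c15.png

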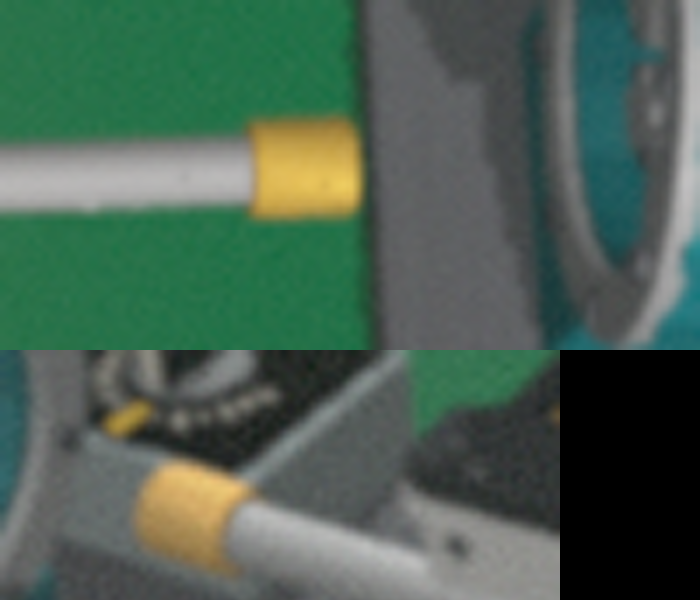

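```bash
cat >> h.py <<'E'
def tri(T,S,ut,us):
    from scipy.optimize import least_squares
    f=lambda P: np.r_[pj(T,P)[0]-ut,pj(S,P)[0]-us]
    r=least_squares(f,[.6,-.1,.15]); return r.x,r.fun
E
python3 - <<'E'
from h import *
s,T=ld("top11.pkl");_,S=ld("scene11.pkl");M,p=pose(s)
ut=np.array([305.5/7-.5+330,168.5/7-.5+165]);us=np.array([193.5/7-.5+230,167.5/7-.5+145])
P,f=tri(T,S,ut,us);print(P,f,M.T@(P-p)); print(p-M[:,0]*.006-M[:,1]*.17, M[:,1])
E
```

```text
[ 0.59318017 -0.16106975  0.14861402] [ 0.30515692 -0.2008796   0.36885268  0.07634663] [-0.00710441 -0.1699827  -0.00395714]
[ 0.59711265 -0.16118346  0.14743011] [ 2.44264141e-02  9.99701594e-01 -2.71559860e-04]
```

servo_tool(rows=[-0.004,-0.009,0.012,1.3,-1.1,0,0,-0.004,-0.009,0.012,0,0,0,0,-0.001,-0.005,0.004,0,0,0,0,0,0,0,0,0,0,0,0,0,0,0,0,0,0])

```text
time_s: 14.4
position: [0.6253, -0.0102, 0.151]
eef_rot: [2.562, 1.565, 2.52]
wrist_force: [0.0, 0.4, -3.7]
gripper_width: 0.0188
```

```bash
cat > st.py <<'E'
from h import *
from bench import bot
s=bot.sense();print(s['position'],s['wrist_force'],s['gripper_width'],s['joint_velocities'].round(3)); 
print("pre",need(s,[.631,-.0205,.1485],np.radians(87.25)))
print("fin",need(s,[.6257,-.1305,.1485],np.radians(87.25)))
E
python3 st.py
```

```text
[ 0.62534762 -0.01020537  0.150977  ] [ 0.03881058  0.40959742 -3.66986709] 0.01876624048100509 [-0.002  0.002 -0.008 -0.004  0.004 -0.003]
pre (array([ 0.00241926, -0.01005507,  0.00609155]), array([ 0.33935141, -0.26182005, -0.17013569]))
fin (array([ 0.00209381, -0.12018016,  0.00542224]), array([ 0.33935141, -0.26182005, -0.17013569]))
```

servo_tool(rows=[0.002,-0.005,0.006,0.3,-0.3,-0.2,0,0,-0.005,0.002,0,0,0,0,0,0,0,0,0,0,0,0,0,0,0,0,0,0])

```text
time_s: 14.8
position: [0.6327, -0.0208, 0.1485]
eef_rot: [-1.751, 1.57, -1.798]
wrist_force: [-0.9, 1.1, -3.7]
gripper_width: 0.0194
```

```bash
cat >> st.py <<'E'
import sys
if len(sys.argv)>1:
    from ov import overlay
    k=sys.argv[1]
    T=bot.camera("top");S=bot.camera("scene");pickle.dump((s,T,S),open(f"k{k}.pkl","wb"))
    O=(.6155,-.3003);y=-.048
    crop(S,170,105,130,95,6,f"pics/ks{k}.png");crop(T,340,120,120,100,6,f"pics/kt{k}.png")
E
python3 st.py 1
```

```text
[ 0.63273292 -0.02084353  0.14854684] [-0.87735013  1.1245236  -3.74342491] 0.01936559051170922 [-0.007  0.002 -0.002 -0.005  0.002 -0.002]
pre (array([ 4.68727575e-05,  2.61760602e-04, -1.74714497e-03]), array([ 0.05706126, -0.00589784,  0.03247955]))
fin (array([ 1.09308667e-04, -1.09865757e-01, -1.87312087e-03]), array([ 0.05706126, -0.00589784,  0.03247955]))
```

View pics/ks1.png

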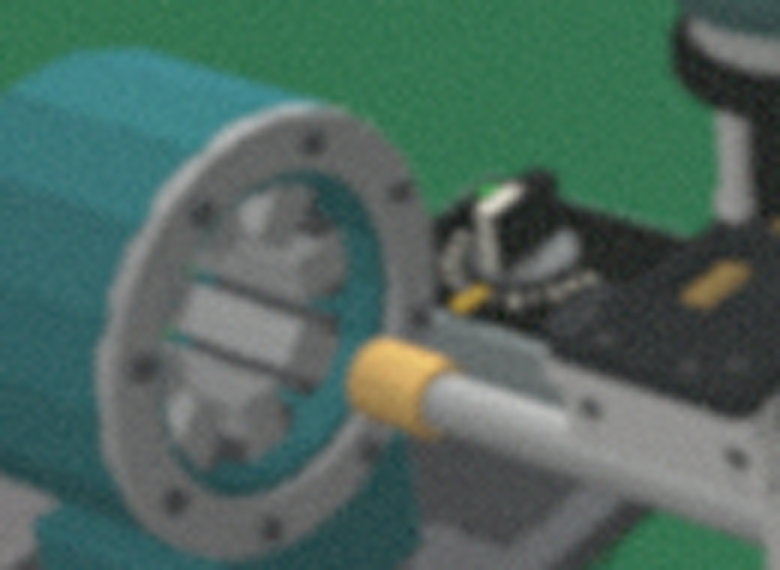

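View pics/kt1.png

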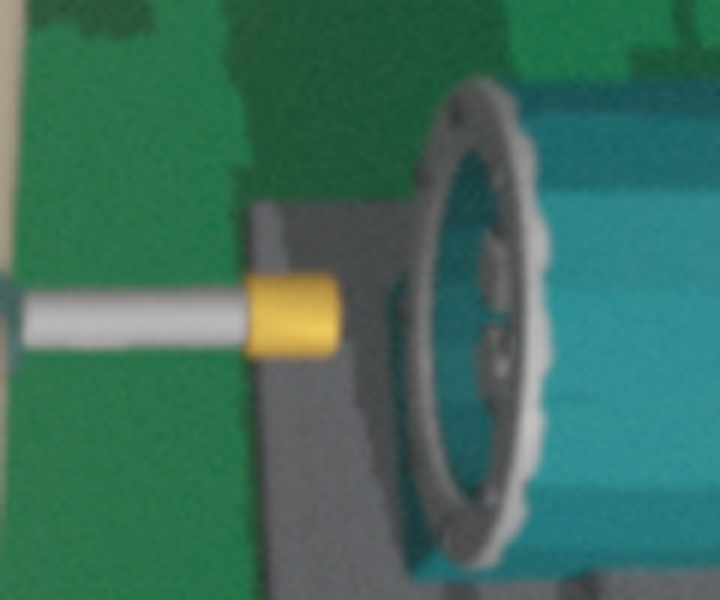

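```bash
python3 - <<'E'
from h import *
s,T,S=ld("k1.pkl");M,p=pose(s)
t=lambda a,b:np.array([(a+.5)/6-.5+340,(b+.5)/6-.5+120]); q=lambda a,b:np.array([(a+.5)/6-.5+170,(b+.5)/6-.5+105])
P,f=tri(T,S,t(294,316),q(400,387));print("sleeve",P,f,M.T@(P-p))
P2,f=tri(T,S,t(472,324),q(275,332));print("ring bore",P2,f)
rz=R.from_euler('z',-.048)
for yl in(.049,.054):print("model",rz.apply([0,yl,.155])+[.6155,-.3003,0])
d=rz.inv().apply(P-P2);print("sleeve rel ring in press axes",d)
E
```

```text
sleeve [ 0.62317806 -0.19341541  0.15600039] [-0.20589734  0.14519405 -0.24807451 -0.05973476] [-0.00735543 -0.17283441 -0.00143707]
ring bore [ 0.61637958 -0.25312192  0.15752912] [-0.21866642  0.16573494 -0.27603602 -0.07667679]
model [ 0.6178511  -0.25135644  0.155     ]
model [ 0.618091  -0.2463622  0.155    ]
sleeve rel ring in press axes [ 0.00392584  0.05996395 -0.00152873]
```

servo_tool(rows=[-0.001,0,-0.003,0,0,0,0,0,-0.012,0,0,0,0,0,0,-0.012,0,0,0,0,0,0,-0.004,0,0,0,0,0,0,0,0,0,0,0,0])

```text
time_s: 15.4
position: [0.6276, -0.0512, 0.1499]
eef_rot: [-1.594, 1.569, -1.64]
wrist_force: [-0.0, -0.3, -4.0]
gripper_width: 0.0185
```

```bash
sed -i 's/^print("fin".*/print("fin",need(s,[.6245,-.1310,.1495],np.radians(87.25)))/' st.py; python3 st.py 2
```

```text
[ 0.62761627 -0.05124488  0.14991091] [-0.03132621 -0.28849884 -4.01451815] 0.018511841112843673 [-0.01  -0.001 -0.     0.002  0.001 -0.004]
pre (array([0.00136849, 0.03087087, 0.00195051]), array([ 0.08484654, -0.00176386,  0.07862388]))
fin (array([ 0.00052042, -0.07981311,  0.00059565]), array([ 0.08484654, -0.00176386,  0.07862388]))
```

View pics/ks2.png

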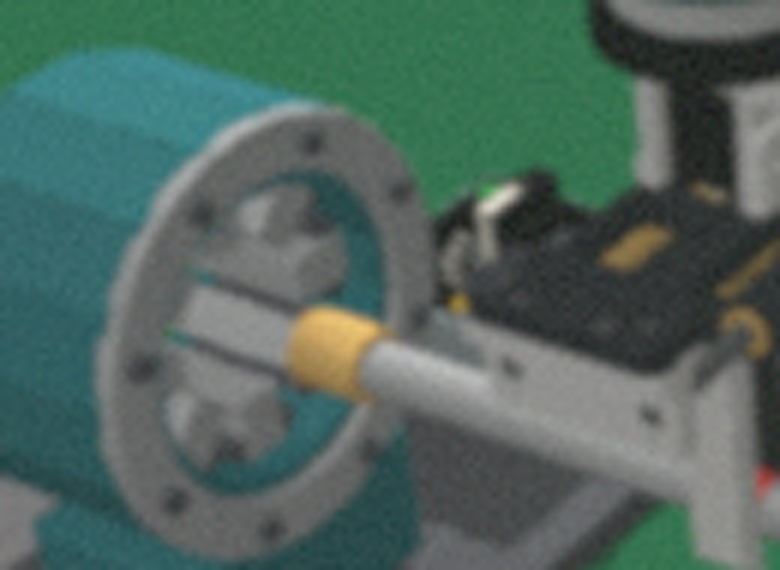

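View pics/kt2.png

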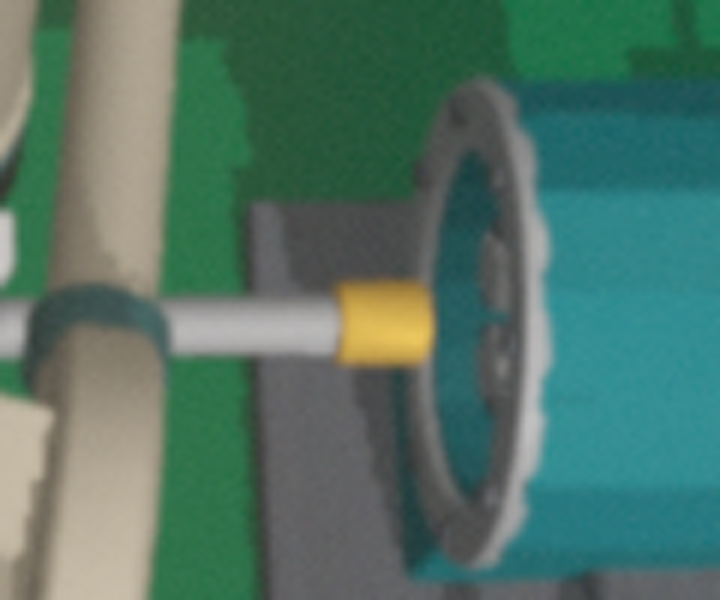

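The sleeve is on the bore axis in both views: top v≈323 against bore 324, and in line in the scene view. I'll insert slowly.

servo_tool(rows=[0,-0.012,0,0,0,0,0,0,-0.012,0,0,0,0,0,0,-0.01,0,0,0,0,0,0,-0.006,0,0,0,0,0,0,0,0,0,0,0,0])

```text
time_s: 16.0
position: [0.6258, -0.0942, 0.1498]
eef_rot: [-1.584, 1.569, -1.629]
wrist_force: [-0.2, 0.2, -3.0]
gripper_width: 0.0192
```

```bash
python3 st.py 3
```

```text
[ 0.62578922 -0.09424565  0.149823  ] [-0.15905169  0.24294632 -2.9502826 ] 0.01915242434744195 [-0.005  0.     0.001  0.012  0.003 -0.002]
pre (array([0.0012109 , 0.07390857, 0.00183877]), array([ 0.13344795, -0.00102157,  0.08687936]))
fin (array([ 0.00037876, -0.03677435,  0.00039003]), array([ 0.13344795, -0.00102157,  0.08687936]))
```

View pics/ks3.png

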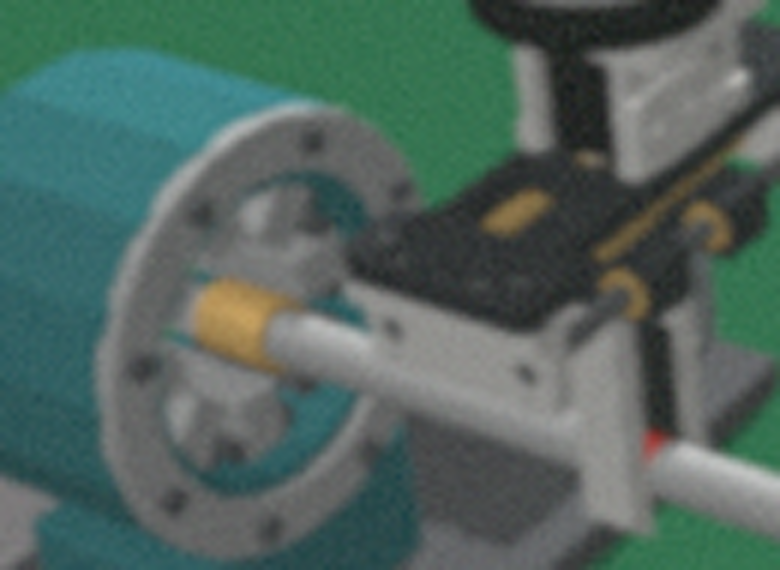

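View pics/kt3.png

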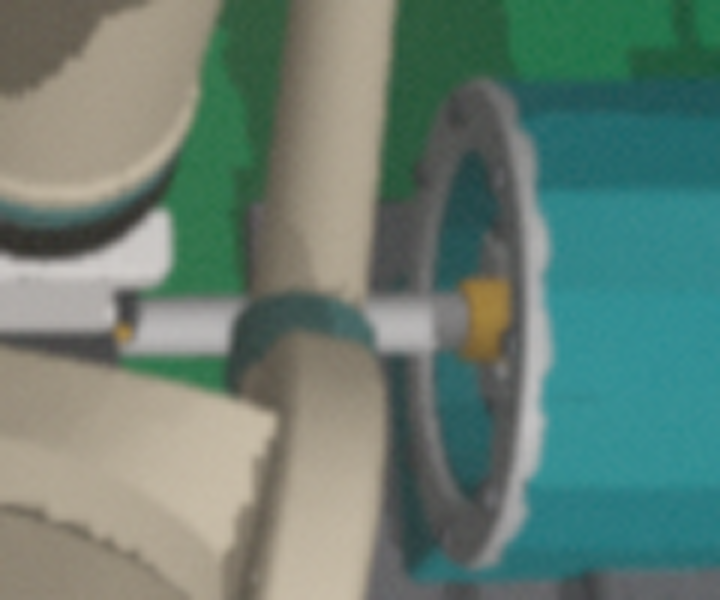

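servo_tool(rows=[0,-0.01,0,0,0,0,0,0,-0.01,0,0,0,0,0,0,-0.008,0,0,0,0,0,0,-0.003,0,0,0,0,0,0,0,0,0,0,0,0])

```text
time_s: 16.6
position: [0.6243, -0.1263, 0.1499]
eef_rot: [-1.708, 1.57, -1.752]
wrist_force: [0.0, -0.4, -3.3]
gripper_width: 0.019
```

```bash
python3 st.py 4
```

```text
[ 0.62429707 -0.12632755  0.14985077] [ 0.01182948 -0.35835403 -3.25485996] 0.01900278501725126 [-0.006  0.    -0.003  0.005  0.001 -0.003]
pre (array([0.00126519, 0.10602115, 0.00203432]), array([ 0.22500735, -0.0062827 ,  0.04613818]))
fin (array([ 0.00035448, -0.00465869,  0.00040862]), array([ 0.22500735, -0.0062827 ,  0.04613818]))
```

View pics/ks4.png

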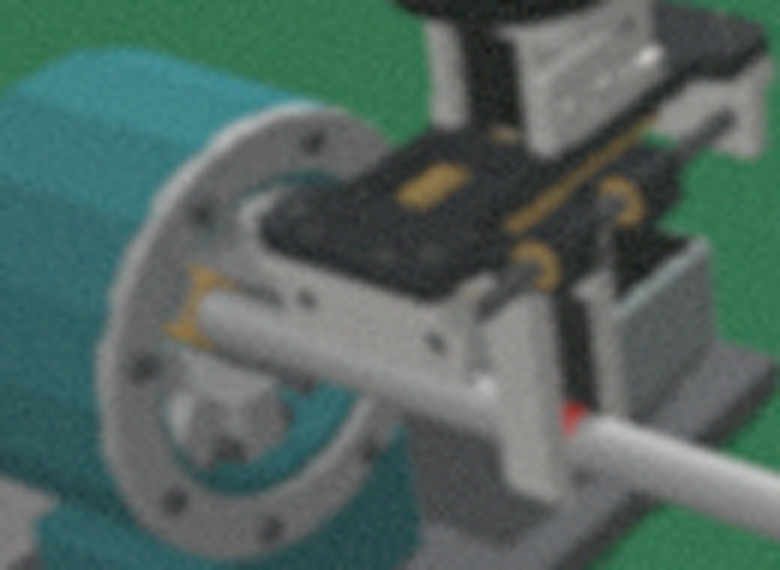

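View pics/kt4.png

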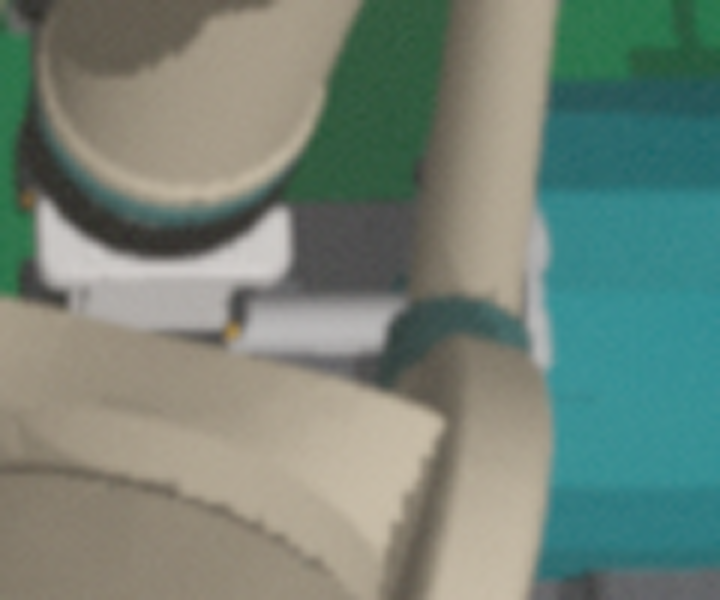

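servo_tool(rows=[0.0005,-0.004,0.0004,0.2,0,0,0,0,0,0,0,0,0,0,0,0,0,0,0,0,0])

```text
time_s: 17.0
position: [0.6245, -0.1293, 0.1493]
eef_rot: [-3.086, 1.57, -3.132]
wrist_force: [-0.5, -0.0, -3.7]
gripper_width: 0.0188
```

```bash
python3 st.py 5; python3 - <<'E'
from h import *
from ov import overlay
s,T,S=ld("k5.pkl");M,p=pose(s)
print(M.T@np.array([0,0,1]),p, M[:,1])
g=p-M[:,0]*.0065-M[:,2]*.0015; ax=np.array([g-M[:,1]*.185,g])
overlay(S,170,105,130,95,6,"pics/o7.png",(.6155,-.302),-.048,ax)
cv2.imwrite("pics/s5.png",S["image"][:,:,::-1])
E
```

```text
[ 0.62452101 -0.12929993  0.14927526] [-0.46314462 -0.04308518 -3.69394339] 0.018784950463739212 [ 0.     0.     0.002 -0.005 -0.003  0.002]
pre (array([0.00077292, 0.10898376, 0.00139559]), array([ 0.07562021, -0.01788333,  0.00101022]))
fin (array([-2.24729540e-04, -1.69919828e-03,  5.82653701e-05]), array([ 0.07562021, -0.01788333,  0.00101022]))
[-9.99999951e-01 -1.74257663e-05 -3.12134553e-04] [ 0.62452101 -0.12929993  0.14927526] [ 4.66597826e-02  9.98910839e-01 -1.74257663e-05]
```

View pics/o7.png

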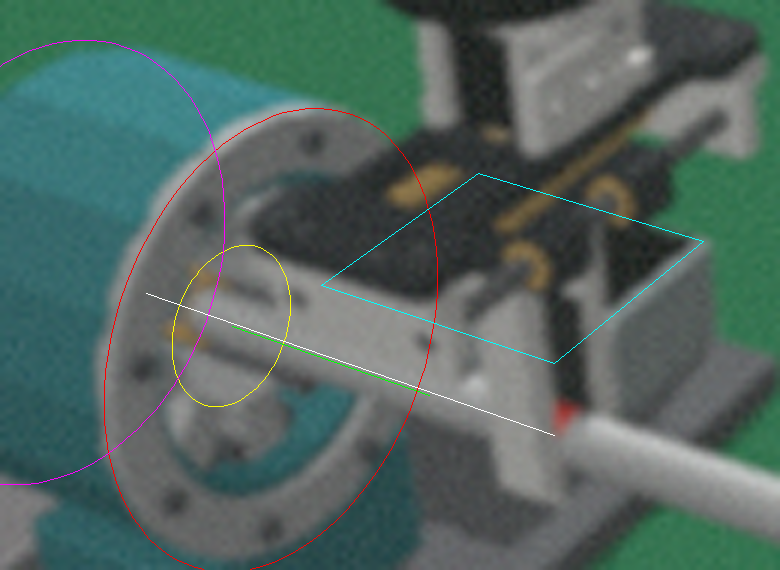

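View pics/s5.png

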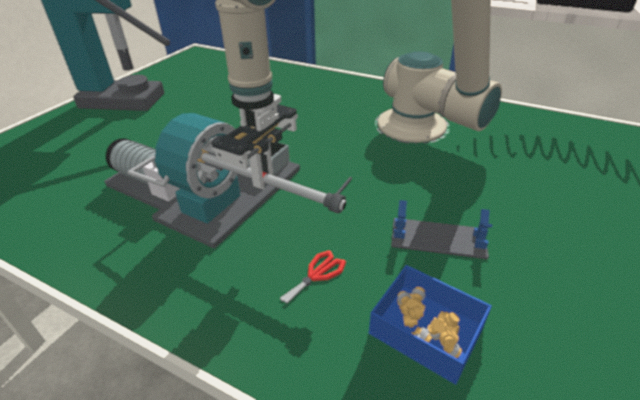

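```bash
python3 - <<'E'
from bench import bot
s=bot.sense();print(s['position'],s['wrist_force'],s['joint_velocities'].round(4))
print(bot.sign_off())
E
```

```text
[ 0.62452427 -0.12931152  0.1493081 ] [ 0.51727823  0.14601519 -3.43581035] [-0.0005  0.0005 -0.0003  0.0014 -0.0007  0.0006]
the job is handed in; nothing more can be done
None
```

I turned the dial and let go of it, then lifted the tube by its red band and brought the sleeve into the jaws from the bolted-face side. I handed it in at about 17 s with the tube still held.

- **Dial:** the wrist view after release showed the white line on the yellow mark. The arm hid the dial later, so I did not check it again at the end.
- **Level and still:** the tool is level and in line with the press to within about 0.1°, with almost no joint motion. Wrist force is about 3.4 N, roughly the tube's weight. That gives no sign of touching the press, and none showed in the pictures.
- **Centring across the opening:** just outside the bore, the top and scene views agreed to about 1–2 mm, and I held that line going in.
- **Depth, less certain:** my estimates of the press position along the jaw axis disagreed by about 6 mm, between the console or dial and the ring face. I aimed between them. The sleeve should be within about 6 mm of the middle and wholly between the jaws.
- **Snips, hex key and bin:** the snips and bin had not moved in the last scene picture. The hex key had not moved when last clearly seen during the carry.

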